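# Sort left- and right-hand hinge brackets and shut the parts case

### The job

Sort the three hinge brackets lying on the service mat into the parts case: left-hand ones into the blue bin, right-hand ones into the yellow bin (look at a bracket with its foot towards you and its upright web at the back: on a left-hand bracket the dark barrel sticks out to the left, on a right-hand one to the right). Then slide the case's clear cover fully shut over both bins and let go. Leave the screwdriver, the white bottle and the amber pot where they stand.

Things in the scene. Friction and masses are not known exactly. Their poses are not given: they have to be found in the camera images.
- left_a_center (a point): left-hand cast hinge bracket, 0.1 kg, standing on its foot (56 x 34 x 5; all sizes in mm). Point: centre of its upright web (56 long, 8 thick, top 32 above underside), 16 above underside. x along web; z up; foot reaches from 4 on the +y side to 30 on the -y side. Dark barrel (dia 14, axis 24 above underside) along the web's top sticks out 14 past the web's -x end. Grip across the web.
- left_b_center (a point): left-hand cast hinge bracket, 0.1 kg, standing on its foot (56 x 34 x 5; all sizes in mm). Point: centre of its upright web (56 long, 8 thick, top 32 above underside), 16 above underside. x along web; z up; foot reaches from 4 on the +y side to 30 on the -y side. Dark barrel (dia 14, axis 24 above underside) along the web's top sticks out 14 past the web's -x end. Grip across the web.
- right_a_center (a point): right-hand cast hinge bracket, 0.1 kg, standing on its foot (56 x 34 x 5; all sizes in mm). Point: centre of its upright web (56 long, 8 thick, top 32 above underside), 16 above underside. x along web; z up; foot reaches from 4 on the +y side to 30 on the -y side. Dark barrel (dia 14, axis 24 above underside) along the web's top sticks out 14 past the web's +x end. Grip across the web.
- blue_bin: Blue open bin for left-hand brackets, fixed in the parts case; 110 (x) x 126 (y) x 44 mm high outside, walls and floor 3. Origin: centre of its underside, 4 above the bench; inner floor 7 above the bench. Axes as the case's. The bins stand side by side along the case's x, centres 114 apart; which is nearer the robot varies.
- yellow_bin: Yellow open bin for right-hand brackets, fixed in the parts case; 110 (x) x 126 (y) x 44 mm high outside, walls and floor 3. Origin: centre of its underside, 4 above the bench; inner floor 7 above the bench. Axes as the case's. The bins stand side by side along the case's x, centres 114 apart; which is nearer the robot varies.
- case: low dark grey parts case, 236 (x) x 264 (y) x 56 mm, fixed to the bench. Origin: centre of its underside, on the bench. The bins stand in its +y half; its -y half is a closed deck over which the clear cover is parked. Its front faces the robot, turned by up to 0.2 rad.
- cover (a joint): travel of the clear cover along the case's +y, in m: about 0 (to 0.01) parked with the bins open, 0.131 fully shut at the stop. A sheet 234 x 130 x 4 mm, underside 56 mm and top 60 mm above the bench; slides with about 2 N of friction and stays where it is left. A part that sticks up higher than 56 mm blocks it.
- cover_handle (a point): centre of the black bar handle upright in the middle of the clear cover: 70 mm along the case's x, 16 mm thick along y, from 60 to 94 mm above the bench (this point at 77). Axes as the case's. Moves with the cover; can be gripped across its thickness from above or pushed towards the case's +y.
- mat: thin grey-blue service mat, 260 x 340 mm, 3 mm thick, fixed on the bench; the brackets stand on it. Origin: centre of its underside.
- driver_grip (a point): grey-handled screwdriver lying on the bench beyond the mat, about 200 mm long, the point is on its handle. To be left alone.
- bottle_mid (a point): white bottle with grey cap, 56 mm diameter, 140 mm high, this point half-way up. To be left alone.
- pot_mid (a point): small amber screw pot with black cap, 44 mm diameter, 55 mm high, close to the robot, this point half-way up. To be left alone.
There are look-alikes about, which are no part of the job. Leave any brown look-alike of the part that bears left_b_center alone.

How it is judged:
On the way, in this order (a step that is already met when the one before it is completed fails the run):
1. all three brackets lie in the right bins, the cover still open (x of left_a_center in the frame of blue_bin between -0.048 and 0.048 m and y of left_a_center in the frame of blue_bin between -0.056 and 0.056 m and z of left_a_center in the frame of blue_bin between 0 and 0.046 m and x of left_b_center in the frame of blue_bin between -0.048 and 0.048 m and y of left_b_center in the frame of blue_bin between -0.056 and 0.056 m and z of left_b_center in the frame of blue_bin between 0 and 0.046 m and x of right_a_center in the frame of yellow_bin between -0.048 and 0.048 m and y of right_a_center in the frame of yellow_bin between -0.056 and 0.056 m and z of right_a_center in the frame of yellow_bin between 0 and 0.046 m and value of joint cover below 0.06 m), for 0.2 s.
2. the cover is slid shut over the bins (value of joint cover above 0.125 m), for 0.2 s.
At the end, for the whole second after the job is handed in: Both left-hand brackets lie inside the blue bin and the right-hand bracket inside the yellow bin (web centre within 48 mm in x and 56 mm in y of the bin's centre and less than 46 mm above its underside), and the cover is shut to within 6 mm of its stop and at rest (x of left_a_center in the frame of blue_bin between -0.048 and 0.048 m and y of left_a_center in the frame of blue_bin between -0.056 and 0.056 m and z of left_a_center in the frame of blue_bin between 0 and 0.046 m and x of left_b_center in the frame of blue_bin between -0.048 and 0.048 m and y of left_b_center in the frame of blue_bin between -0.056 and 0.056 m and z of left_b_center in the frame of blue_bin between 0 and 0.046 m and x of right_a_center in the frame of yellow_bin between -0.048 and 0.048 m and y of right_a_center in the frame of yellow_bin between -0.056 and 0.056 m and z of right_a_center in the frame of yellow_bin between 0 and 0.046 m and value of joint cover above 0.125 m and velocity of joint cover below 0.01 m/s); the robot touches nothing.
It fails at once if the screwdriver is shifted by more than 30 mm (distance of driver_grip from where it was at the start of the episode above 0.03 m).
It fails at once if the bottle is shifted by more than 30 mm (distance of bottle_mid from where it was at the start of the episode above 0.03 m).
It fails at once if the pot is shifted by more than 30 mm (distance of pot_mid from where it was at the start of the episode above 0.03 m).
It also fails if it takes over 72 s, if anything falls off the work surface, if the arm or the gripper's body presses on something with over 40 N, if the wrist force passes 120 N, or if a joint passes its speed limit or range.

### The arm

A 7-joint arm with a two-finger parallel gripper is mounted at the origin on the work surface. World frame = base frame: x ahead of the robot, y to its left, z up, the work surface at z = 0. Lengths are in m, angles in rad, forces in N, time in s.
With the tool pointing down it reaches from about 0.4 to 0.85 m from the base axis. Payload 4.5 kg.
Tool frame: the origin (TCP) lies between the finger pads; the fingertips stand 19 mm ahead of it and the grasp point (between the pads) is the TCP (r.nose_length is the distance from the TCP to the fingertips, in m); z points along the fingers, x is the direction in which the jaws open and shut, and the axes are right-handed (so a half turn about z gives the same grasp; the last joint's range is limited). The gripper opens to 88 mm and grips with 3 to 60 N. Pads are 18 mm wide; open, the fingers measure 123 mm over their backs; the gripper's body (75 mm by 187 mm) begins 45 mm behind the grasp point.
Start: joints at [1.297, 0.689, -0.195, 1.565, 0.157, 0.902, -0.215], TCP at [0.189, -0.596, 0.219] pointing down, gripper open.
Joint ranges: [-3.01, 3.01], [-0.46, 2.08], [-1.47, 1.51], [0.13, 2.56], [-1, 4.14], [0.04, 2.09], [-2.66, 2.66]. Speed limits (rad/s): [2.57, 2.57, 3.14, 3.14, 3.14, 3.14, 3.14].

### API

Orientations are given as a unit quaternion [x, y, z, w].
In Python, from plant import get_state, vision, r gives the robot as it stands.
- The arm moves only by the tool play_rows, never from a script. Its argument "deltas" is a list that holds one entry, the list of rows, each a list of 7 numbers: the gripper command: -1 is fully open, 1 is shut, values between are in proportion, then the shift along the tool's x, y, z normalised to -1 to 1, where 1 is 300 mm, then the turn, a rotation vector about the tool's x, y, z normalised to -1 to 1, where 1 is pi rad. A call has 1 to 5 rows; each row is the pose to reach, as a shift and turn from the pose measured when the call began, along the tool's axes at that moment, turning the shorter way round; what a row does not reach only later rows make up. A row lasts 1/8 s, in which the tool goes at most 62.5 mm and 10.7 degrees, less where a joint would pass 70% of its speed; a pose out of reach is approached as far as the arm can. A call with a number of a shift or a turn outside -1 to 1 is refused whole. A call with a gripper value outside its range is refused whole. The fingers move at their own pace and stop on an object; "force" is the grip in N (left out, the last holds). Time passes only in rows, so rows that repeat a pose let the fingers close. It gives the time, the measured TCP pose, the force and the opening at its end, in the units of the state.
- get_state(): the state, without advancing time (a new reading comes with each control period).
- vision.snapshot(name): name is "scene" or "top" or "wrist"; returns the picture (400x640x3 uint8, red, green, blue); there is no depth.
- vision.camera_model(name): a dict with "vfov" (degrees; the focal length in pixels is half the picture's height over the tangent of half this angle, whatever the lens; pixels are square), "cx", "cy" (the principal point, pixels), "k1" (the pictures are not rectified: a ray, as slopes to the right and down, at radius r is drawn at 1 + k1 r^2 times it, then the intrinsics apply), "world_to_cam" (4x4, takes a point from world to camera coordinates). Camera axes: x right, y up, looking along -z (the intrinsics and any distortion apply to the point x, -y, -z); pixel columns grow to the right and rows downward; lengths in m; the calibration is good to about 2 mm. A picture is of the moment at which its call begins: read the wrist's pose just before it. camera_model takes no time and is no camera call; for the wrist camera it gives the pose at the moment of the call.
- r.finish_job(): hands the job in, once; it reports no verdict.
The state is a dict: "clock": time; "q": joint angles; "qd": joint speeds; "joint_torque": joint torques, N m; "tool_pos": TCP position; "eef_rot": TCP orientation; "contact_force": force on the tool from outside, world axes, zero at the start; "moment": the same for the moment, N m; "opening": opening from 0.0 (shut) to 1.0 (fully open).
Only numpy, scipy, OpenCV 4.12 (cv2) and the standard library are available. Lean on these libraries where they do the work, as an engineer would, in place of code of your own. Each camera call takes 0.05 s, during which the arm holds its last target.

## Working session

There is one attempt and no reset: what is moved stays moved. The work goes in short steps, Python scripts to look and compute and a tool call to move; the robot and the scene stay as the last step left them, time stands still between calls to the robot, and variables do not carry over. Pictures are saved under pics/ and viewed, and the job is handed in when it is done.

Besides the shell and the picture viewer there is one more tool, called after ">>>" as a command line: name --argument value ..., lists and objects as JSON in quotes. play_rows: Moves the arm, as the interface text tells. Scaled input: -1 to 1 covers 300 mm each way for a shift and pi rad each way for a turn. Its arguments: {"type":"object","properties":{"deltas":{"type":"array"},"force":{"type":"number"}},"required":["deltas"]}

```bash
ls; mkdir -p pics
python3 - <<'E'
from plant import get_state, vision, r
import cv2
print(get_state())
for n in ["scene","top","wrist"]:
    m=vision.camera_model(n); print(n,m)
    cv2.imwrite(f"pics/{n}0.png",vision.snapshot(n)[:,:,::-1])
E
```

```text
pics
{'clock': 0.0, 'q': array([ 1.29677786,  0.69000333, -0.19451193,  1.5663549 ,  0.15731566,
        0.90246655, -0.21510119]), 'qd': array([ 0.00108259,  0.00021835,  0.00125765, -0.00186456, -0.00310931,
        0.00180159, -0.00068428]), 'joint_torque': array([-1.93633396e-04, -5.27571738e+01, -1.26709364e+00, -1.53432369e+01,
       -5.26558980e-02,  6.49948444e-03,  1.75238638e-04]), 'tool_pos': array([ 0.18910701, -0.59500317,  0.21789504]), 'eef_rot': array([ 8.07176432e-01, -5.90309548e-01, -7.81563344e-04, -4.84295129e-04]), 'contact_force': array([ 0.02653711, -0.10210136,  1.0004537 ]), 'moment': array([-0.00907663,  0.00600087, -0.05342814]), 'opening': 1.0057230127212429}
scene {'vfov': 56.28193685915214, 'cx': 321.75374716393486, 'cy': 195.65666497925142, 'k1': 0.0029382178934615906, 'world_to_cam': array([[-0.18843461,  0.98205653,  0.00757427,  0.06840274],
       [-0.8529126 , -0.16746843,  0.49446377,  0.47142303],
       [ 0.48685982,  0.0867139 ,  0.86916524, -1.13427347],
       [ 0.        ,  0.        ,  0.        ,  1.        ]])}
top {'vfov': 50.06769573819876, 'cx': 314.2547697020089, 'cy': 202.61544758507384, 'k1': -0.10971603528298807, 'world_to_cam': array([[ 0.00538697, -0.99985926,  0.01588851,  0.01966107],
       [ 0.98580825,  0.00797592,  0.16768565, -0.57502239],
       [-0.16778877,  0.01475971,  0.98571247, -0.78248648],
       [ 0.        ,  0.        ,  0.        ,  1.        ]])}
wrist {'vfov': 59.603818856943406, 'cx': 318.6524120380078, 'cy': 202.47389627976696, 'k1': -0.03258341611983797, 'world_to_cam': array([[ 0.30211559, -0.95326995, -0.00160374, -0.62534643],
       [ 0.91211393,  0.28956038, -0.29017746,  0.03980219],
       [ 0.27708183,  0.08620434,  0.95697151, -0.38982841],
       [ 0.        ,  0.        ,  0.        ,  1.        ]])}
```

View pics/scene0.png

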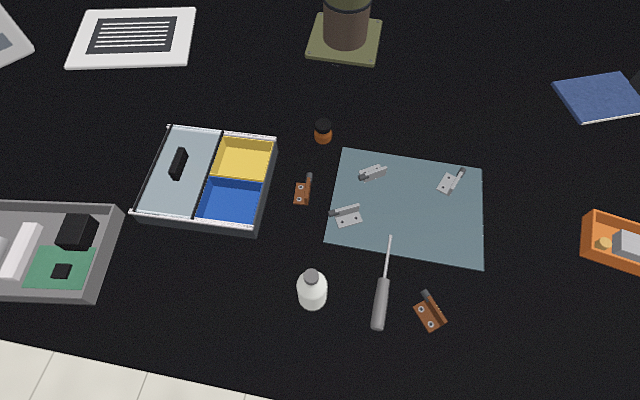

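View pics/top0.png

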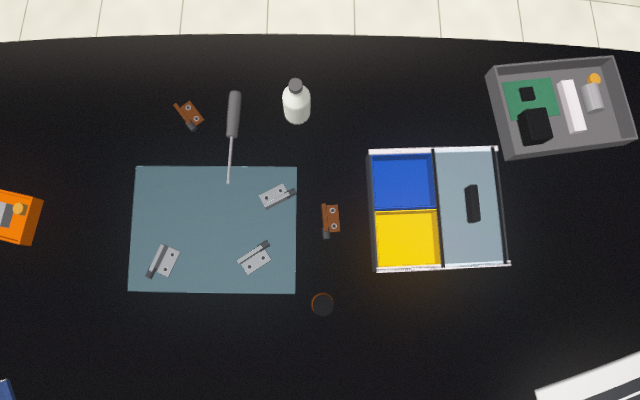

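View pics/wrist0.png

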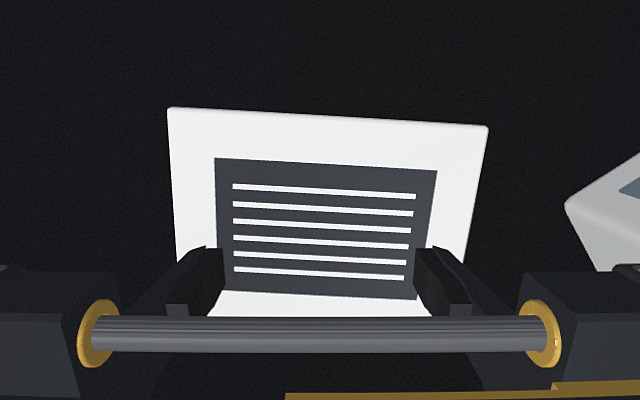

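Run:
```python
import cv2
t=cv2.imread("pics/top0.png"); s=cv2.imread("pics/scene0.png")
cv2.imwrite("pics/tz.png",cv2.resize(t[160:300,120:320],None,fx=4,fy=4,interpolation=cv2.INTER_CUBIC))
cv2.imwrite("pics/tc.png",cv2.resize(t[135:285,350:520],None,fx=4,fy=4,interpolation=cv2.INTER_CUBIC))
cv2.imwrite("pics/sz.png",cv2.resize(s[140:280,320:500],None,fx=4,fy=4,interpolation=cv2.INTER_CUBIC))
```

```text
(no output)
```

View pics/tz.png

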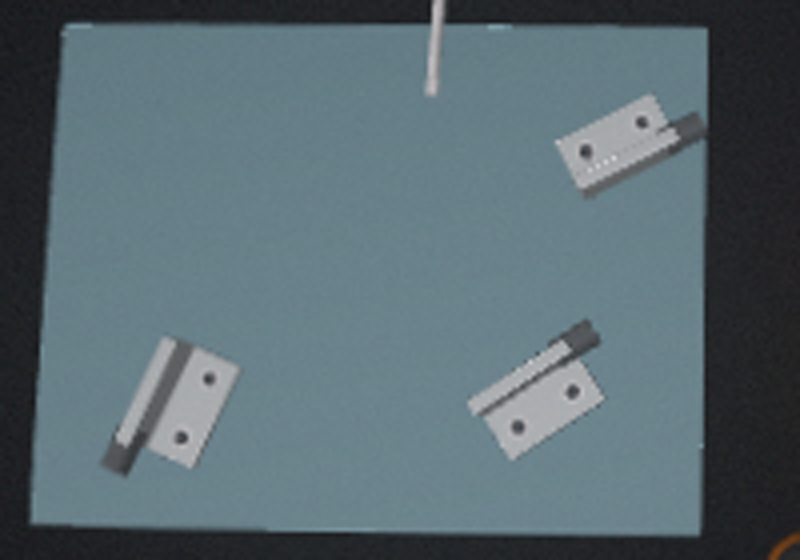

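View pics/sz.png

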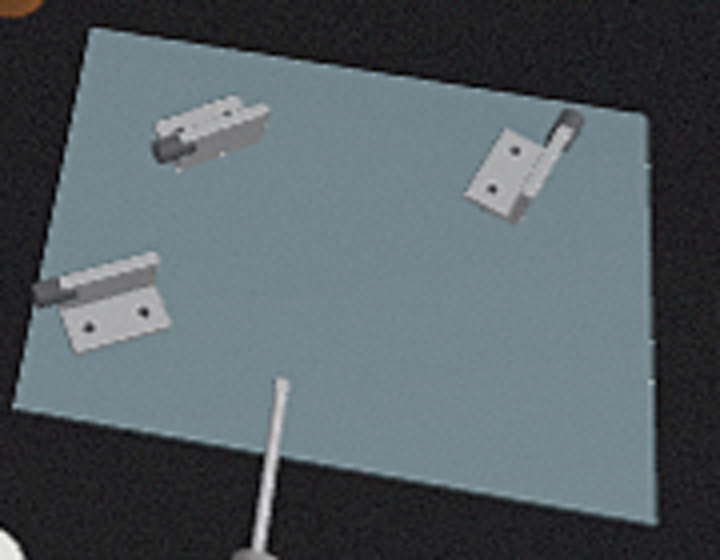

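View pics/tc.png

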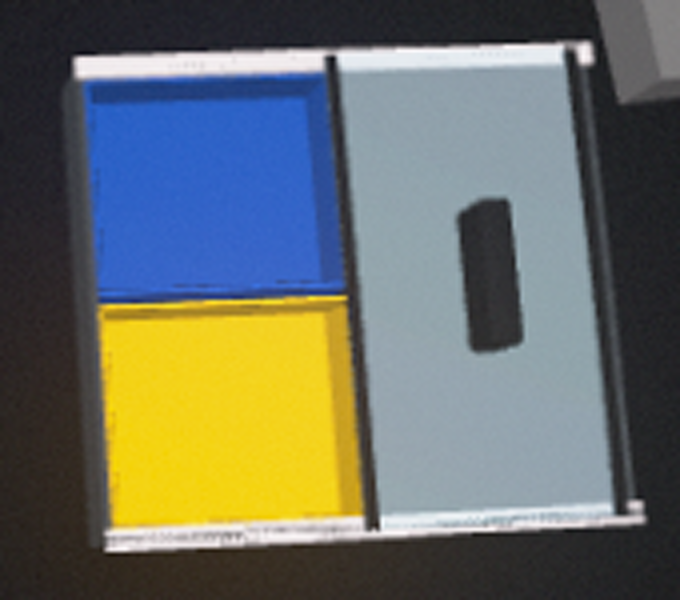

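```bash
cat > h.py <<'E'
import numpy as np, cv2
from plant import get_state, vision, r
from scipy.spatial.transform import Rotation as R
def cam(n,m=None):
    m=m or vision.camera_model(n); f=200/np.tan(np.radians(m['vfov']/2))
    K=np.array([[f,0,m['cx']],[0,f,m['cy']],[0,0,1]]); d=np.array([m['k1'],0,0,0,0.])
    return K,d,np.array(m['world_to_cam'])
def ray(n,px,z,m=None):
    K,d,T=cam(n,m); u=cv2.undistortPoints(np.array(px,float).reshape(-1,1,2),K,d).reshape(-1,2)
    Rm=T[:3,:3]; c=-Rm.T@T[:3,3]; out=[]
    for a,b in u:
        v=Rm.T@np.array([a,-b,-1]); out.append(c+v*(z-c[2])/v[2])
    return np.array(out)
E
python3 - <<'E'
from h import *
np.set_printoptions(precision=4,suppress=True)
T=lambda l:np.array(l,float)/4+np.array([120,160])-0.375+0.0
S=lambda l:np.array(l,float)/4+np.array([320,140])-0.375
C=lambda l:np.array(l,float)/4+np.array([350,135])-0.375
def web(name,ends,z=.035,f=T,n="top"):
    p=ray(n,f(ends),z); d=p[1]-p[0]
    print(name,p.mean(0),"len",np.linalg.norm(d[:2]),"ang",np.degrees(np.arctan2(d[1],d[0])))
# web top-face ends: first = non-barrel end, second = barrel end
web("A top",[(170,341),(123,441)])
web("A scene",[(531,194),(572,116)],f=S,n="scene")
web("B top",[(475,408),(568,346)])
web("B scene",[(267,110),(176,143)],f=S,n="scene")
web("C top",[(585,188),(677,133)])
web("C scene",[(157,257),(63,286)],f=S,n="scene")
# foot corners z=.008
for nm,c in dict(A=[(238,367),(193,468)],B=[(513,460),(605,400)],C=[(556,142),(654,95)]).items():
    p=ray("top",T(c),.008);d=p[1]-p[0];print(nm,"foot",p.mean(0),np.linalg.norm(d),np.degrees(np.arctan2(d[1],d[0])))
print("mat",ray("top",T([(62,24),(708,27),(700,535),(30,523)]),.003))
# case rails top z .060?
p=ray("top",C([(75,67),(592,55),(643,515),(105,540)]),.056);print("case",p)
h=ray("top",C([(470,205),(510,200),(523,345),(480,352)]),.094);print("handle",h,h.mean(0))
# bin rims z .048
print("blue/yellow border",ray("top",C([(98,296),(347,293)]),.048))
print("bottle",ray("top",[(297,88)],.14),"pot",ray("top",[(322,304)],.055),"driver",ray("top",[(228,182),(234,110)],.01))
print("tray",ray("top",[(488,68),(505,160)],.05))
E
```

```text
A top [0.4663 0.3312 0.035 ] len 0.05322367455062786 ang 157.02645322399394
A scene [0.4612 0.333  0.035 ] len 0.0619275479694726 ang 158.89356252355552
B top [0.4755 0.1472 0.035 ] len 0.05374554563677981 ang -55.58106124957375
B scene [0.4785 0.1465 0.035 ] len 0.05852619053798797 ang -56.11792302780406
C top [0.5823 0.0961 0.035 ] len 0.05283126003650349 ang -58.10059329551568
C scene [0.5838 0.0983 0.035 ] len 0.05464420304781413 ang -59.92818844912402
A foot [0.4547 0.3046 0.008 ] 0.05472759567295381 158.00788520434463
B foot [0.4507 0.1314 0.008 ] 0.05428921228213156 -56.305257128307375
C foot [0.6088 0.1118 0.008 ] 0.055510155226559076 -63.32954005060885
mat [[0.6587 0.401  0.003 ]
 [0.6587 0.0599 0.003 ]
 [0.3995 0.0608 0.003 ]
 [0.3999 0.3995 0.003 ]]
case [[ 0.677  -0.0826  0.056 ]
 [ 0.6881 -0.3474  0.056 ]
 [ 0.457  -0.3578  0.056 ]
 [ 0.4463 -0.0933  0.056 ]]
handle [[ 0.6014 -0.2635  0.094 ]
 [ 0.6041 -0.2832  0.094 ]
 [ 0.5351 -0.2854  0.094 ]
 [ 0.5318 -0.2644  0.094 ]] [ 0.5681 -0.2741  0.094 ]
blue/yellow border [[ 0.564  -0.093   0.048 ]
 [ 0.5664 -0.2164  0.048 ]]
bottle [[0.7706 0.0574 0.14  ]] pot [[0.3824 0.0082 0.055 ]] driver [[0.6229 0.2001 0.01  ]
 [0.7794 0.1944 0.01  ]]
tray [[ 0.8684 -0.345   0.05  ]
 [ 0.6657 -0.364   0.05  ]]
```

```bash
cat >> h.py <<'E'
def go(*wps):
    "wps: (x,y,z,yaw_deg) absolute; prints normalised shift+turn from the present pose"
    s=get_state(); p=s['tool_pos']; Rc=R.from_quat(s['eef_rot'])
    x=Rc.apply([1,0,0]); yaw=np.degrees(np.arctan2(x[1],x[0]))
    print("t %.2f pos"%s['clock'],np.round(p,4),"yaw %.1f open %.3f F"%(yaw,s['opening']),np.round(s['contact_force'],1),"q7 %.2f"%s['q'][6])
    for w in wps:
        c=np.radians(w[3]/2); Rt=R.from_quat([np.cos(c),np.sin(c),0,0])
        sh=Rc.inv().apply(np.array(w[:3])-p)/.3; tv=(Rc.inv()*Rt).as_rotvec()/np.pi
        print(w,np.round(np.r_[sh,tv],4).tolist())
E
python3 -c "
from h import *
go((.40,-.40,.23,-50),(.5,-.25,.23,-20))"
```

```text
t 0.15 pos [ 0.1891 -0.5952  0.2181] yaw -72.4 open 0.998 F [-0.7  0.5 -0.4] q7 -0.22
(0.4, -0.4, 0.23, -50) [-0.4071, -0.867, -0.0392, -0.0001, 0.0005, -0.1242]
(0.5, -0.25, 0.23, -20) [-0.7826, -1.3361, -0.0387, -0.0002, 0.0004, -0.2909]
```

>>> play_rows --deltas '[[[-1,-0.407,-0.867,-0.04,0,0,-0.25],[-1,-0.407,-0.867,-0.04,0,0,-0.25],[-1,-0.407,-0.867,-0.04,0,0,-0.25],[-1,-0.407,-0.867,-0.04,0,0,-0.25],[-1,-0.407,-0.867,-0.04,0,0,-0.25]]]' --force 20

```text
clock: 0.78
tool_pos: [0.4027, -0.3969, 0.2304]
eef_rot: [0.972, -0.233, 0.0, -0.001]
contact_force: [-0.5, 0.7, 0.3]
opening: 0.998
```

```bash
python3 -c "
from h import *
go((.5,-.15,.22,0),(.477,.147,.2,33))"
```

```text
t 0.78 pos [ 0.4027 -0.3969  0.2304] yaw -27.0 open 0.998 F [-0.5  0.7  0.3] q7 -0.07
(0.5, -0.15, 0.22, 0) [-0.0844, -0.8804, 0.0371, -0.0009, -0.0001, -0.1499]
(0.477, 0.147, 0.2, 33) [-0.602, -1.7276, 0.1064, -0.0009, -0.0003, -0.3333]
```

>>> play_rows --deltas '[[[-1,-0.084,-0.88,0.04,0,0,-0.15],[-1,-0.084,-0.88,0.04,0,0,-0.15],[-1,-0.084,-0.88,0.04,0,0,-0.15],[-1,-0.084,-0.88,0.04,0,0,-0.15],[-1,-0.084,-0.88,0.04,0,0,-0.15]]]'

```text
clock: 1.4
tool_pos: [0.5015, -0.145, 0.2193]
eef_rot: [1.0, 0.004, 0.001, -0.003]
contact_force: [-0.4, -0.9, 0.5]
opening: 1.002
```

```bash
python3 -c "
from h import *
go((.477,.147,.16,34))"
```

```text
t 1.40 pos [ 0.5015 -0.145   0.2193] yaw 0.4 open 1.002 F [-0.4 -0.9  0.5] q7 -0.20
(0.477, 0.147, 0.16, 34) [-0.075, -0.973, 0.2025, -0.0014, -0.0011, -0.1866]
```

>>> play_rows --deltas '[[[-1,-0.075,-0.973,0.2,0,0,-0.187],[-1,-0.075,-0.973,0.2,0,0,-0.187],[-1,-0.075,-0.973,0.2,0,0,-0.187],[-1,-0.075,-0.973,0.2,0,0,-0.187],[-1,-0.075,-0.973,0.2,0,0,-0.187]]]'

```text
clock: 2.02
tool_pos: [0.4766, 0.1493, 0.1602]
eef_rot: [0.956, 0.293, 0.002, -0.002]
contact_force: [-0.1, -0.9, 1.1]
opening: 1.003
```

```bash
python3 -c "
from h import *
go((.4765,.147,.031,34))
cv2.imwrite('pics/w1.png',vision.snapshot('wrist')[:,:,::-1]); cv2.imwrite('pics/t1.png',vision.snapshot('top')[:,:,::-1])"
```

```text
t 2.02 pos [0.4766 0.1493 0.1602] yaw 34.1 open 1.003 F [-0.1 -0.9  1.1] q7 -0.39
(0.4765, 0.147, 0.031, 34) [-0.0064, 0.0078, 0.4307, -0.0012, -0.0015, 0.0007]
```

View pics/w1.png

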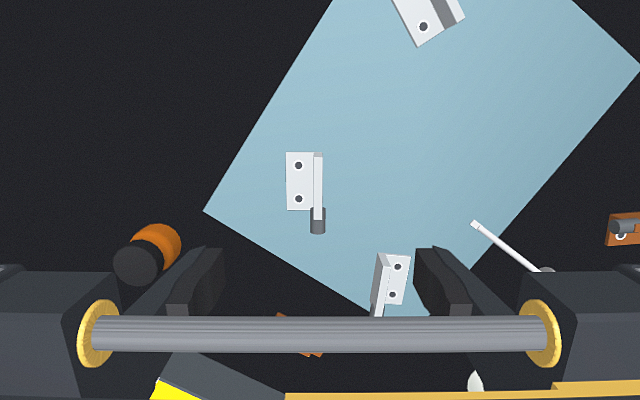

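View pics/t1.png

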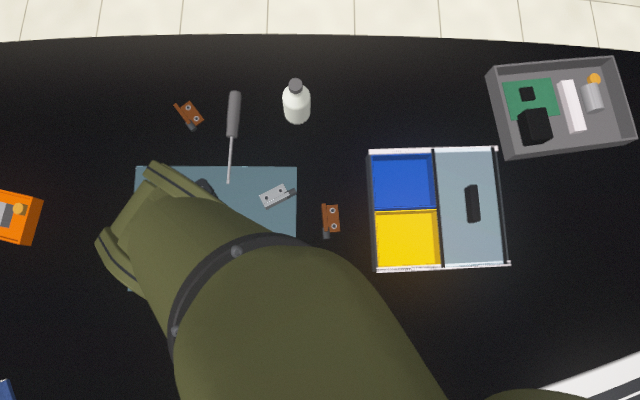

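```bash
python3 -c "
from h import *
p=ray('wrist',[(318,153),(318,220)],.035);d=p[1]-p[0];print(p,p.mean(0),np.linalg.norm(d),np.degrees(np.arctan2(d[1],d[0])))
p=ray('wrist',[(287,153),(287,210)],.008);print(p,np.linalg.norm(p[1]-p[0]))
"
```

```text
[[0.45831059 0.17939575 0.035     ]
 [0.49201754 0.13057393 0.035     ]] [0.47516406 0.15498484 0.035     ] 0.05932730034599793 -55.3785133892076
[[0.43738452 0.16015899 0.008     ]
 [0.46731826 0.11441869 0.008     ]] 0.054664466595349154
```

>>> play_rows --deltas '[[[-1,-0.002,0.002,0.2,0,0,0],[-1,-0.002,0.002,0.35,0,0,0],[-1,-0.002,0.002,0.43,0,0,0],[-1,-0.002,0.002,0.43,0,0,0],[1,-0.002,0.002,0.43,0,0,0]]]' --force 20

```text
clock: 2.75
tool_pos: [0.4762, 0.1557, 0.0324]
eef_rot: [0.955, 0.298, 0.003, -0.005]
contact_force: [0.8, 0.9, -0.8]
opening: 0.912
```

>>> play_rows --deltas '[[[1,0,0,0,0,0,0],[1,0,0,0,0,0,0],[1,0,0,0,0,0,0],[1,0,0,0,0,0,0]]]'

```text
clock: 3.25
tool_pos: [0.4763, 0.1557, 0.0325]
eef_rot: [0.955, 0.298, 0.003, -0.005]
contact_force: [-0.0, -0.5, -0.5]
opening: 0.455
```

```bash
python3 -c "
from h import *
go((.4765,.147,.031,34),(.48,.05,.14,34))
cv2.imwrite('pics/w2.png',vision.snapshot('wrist')[:,:,::-1])"
```

```text
t 3.25 pos [0.4763 0.1557 0.0325] yaw 34.7 open 0.455 F [-0.  -0.5 -0.5] q7 -0.61
(0.4765, 0.147, 0.031, 34) [-0.016, 0.0242, 0.0048, -0.0025, -0.0029, 0.0037]
(0.48, 0.05, 0.14, 34) [-0.187, 0.2938, -0.3623, -0.0025, -0.0029, 0.0037]
```

View pics/w2.png

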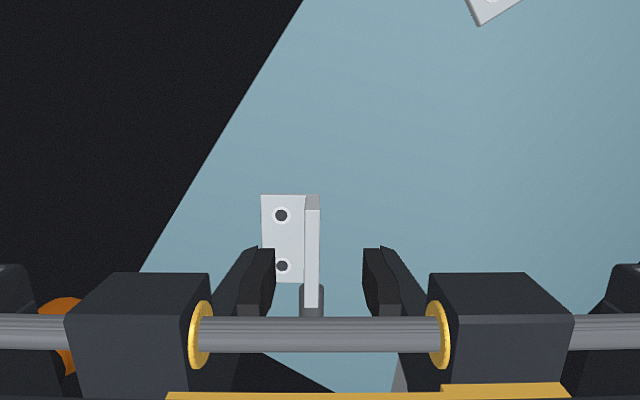

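```bash
python3 -c "
from h import *
K,d,T=cam('wrist')
print(get_state()['tool_pos'])
def proj(P):
  c=T@np.r_[P,1]; rv=np.array([c[0],-c[1],-c[2]]); return cv2.projectPoints(rv.reshape(1,3),np.zeros(3),np.zeros(3),K,d)[0].ravel()
print(proj(get_state()['tool_pos']))
p=ray('wrist',[(312,210),(311,307)],.035);dd=p[1]-p[0];print(p,p.mean(0),np.linalg.norm(dd),np.degrees(np.arctan2(dd[1],dd[0])))
p=ray('wrist',[(261,195),(305,195),(262,283)],.008);print(p,np.linalg.norm(p[2]-p[0]))
"
```

```text
[0.47623415 0.15567904 0.03244817]
[320.48126038 246.31085568]
[[0.4611106  0.17012691 0.035     ]
 [0.49151616 0.12459177 0.035     ]] [0.47631338 0.14735934 0.035     ] 0.054753504627953545 -56.267447159587704
[[0.43698176 0.15392073 0.008     ]
 [0.45749015 0.16799335 0.008     ]
 [0.46696175 0.10686753 0.008     ]] 0.0557925070372674
```

>>> play_rows --deltas '[[[0,-0.016,0.024,0.005,-0.0025,-0.003,0.004],[1,-0.016,0.024,0.005,-0.0025,-0.003,0.004],[1,-0.016,0.024,0.005,-0.0025,-0.003,0.004],[1,-0.016,0.024,0.005,-0.0025,-0.003,0.004],[1,-0.016,0.024,0.005,-0.0025,-0.003,0.004]]]' --force 20

```text
clock: 3.92
tool_pos: [0.4764, 0.1472, 0.0309]
eef_rot: [0.956, 0.292, -0.0, -0.0]
contact_force: [0.3, -1.4, 0.7]
opening: 0.069
```

>>> play_rows --deltas '[[[1,0,0,0,0,0,0],[1,0,0,0,0,0,0],[1,0,0,0,0,0,0]]]'

```text
clock: 4.3
tool_pos: [0.4764, 0.1472, 0.0308]
eef_rot: [0.956, 0.292, -0.0, -0.0]
contact_force: [0.1, 0.7, -0.5]
opening: 0.004
```

```bash
python3 -c "
from h import *
go((.48,.08,.14,50))"
```

```text
t 4.30 pos [0.4764 0.1472 0.0308] yaw 34.0 open 0.004 F [ 0.1  0.7 -0.5] q7 -0.61
(0.48, 0.08, 0.14, 50) [-0.1153, 0.1923, -0.3638, -0.0001, 0.0002, -0.0891]
```

Opening is 0.004, so the jaws closed on nothing. I'll look before going further.

```bash
python3 -c "
from h import *
for n in ['wrist','scene']:cv2.imwrite('pics/%s3.png'%n,vision.snapshot(n)[:,:,::-1])
s=cv2.imread('pics/scene3.png');cv2.imwrite('pics/scene3z.png',cv2.resize(s[100:260,280:500],None,fx=3.5,fy=3.5,interpolation=cv2.INTER_CUBIC))"
```

```text
(no output)
```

View pics/wrist3.png

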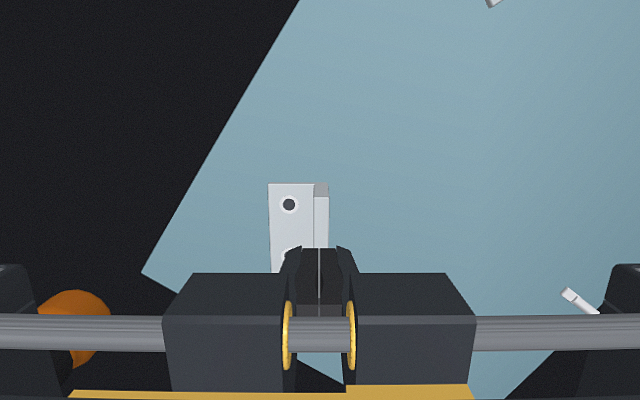

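View pics/scene3z.png

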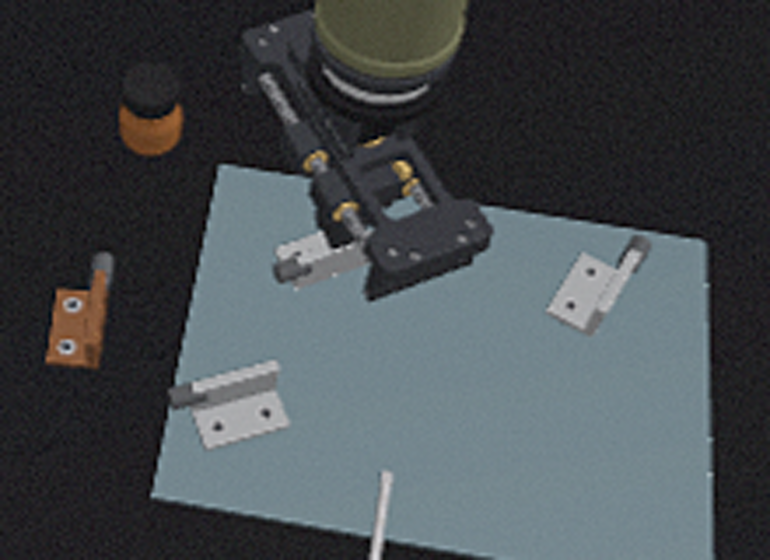

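```bash
python3 -c "
from h import *
def proj(n,P):
  K,d,T=cam(n); c=T@np.r_[P,1]; rv=np.array([c[0],-c[1],-c[2]]); return cv2.projectPoints(rv.reshape(1,3),np.zeros(3),np.zeros(3),K,d)[0].ravel()
s=get_state();p=s['tool_pos'];print(p,s['q'],s['opening'])
for dz in (-.019,0,.02,.045): print(dz,proj('wrist',p+[0,0,dz]),proj('scene',p+[0,0,dz]),(proj('scene',p+[0,0,dz])-[280,100])*3.5)
print(ray('wrist',[(269,185),(313,185)],.008), ray('wrist',[(321,196)],.035))
i=cv2.imread('pics/wrist3.png');cv2.imwrite('pics/w3z.png',cv2.resize(i[170:360,220:430],None,fx=3.5,fy=3.1,interpolation=cv2.INTER_CUBIC))
"
```

```text
[0.47641092 0.14715924 0.03085004] [-0.19996896  0.87134492 -0.31590474  2.06820057  0.82553887  0.32921529
 -0.61274579] 0.0058593697658677795
-0.019 [320.31989305 232.60858383] [374.1665496  175.96509696] [329.58292361 265.87783937]
0 [320.49488318 246.35452648] [375.23251559 171.51598049] [333.31380458 250.30593173]
0.02 [320.72135762 264.15993893] [376.39964844 166.64481575] [337.39876953 233.25685512]
0.045 [321.09205615 293.34174516] [377.92796243 160.26653663] [342.74786852 210.93287819]
[[0.43772211 0.1535263  0.008     ]
 [0.45803562 0.16717068 0.008     ]] [[0.46084596 0.17063428 0.035     ]]
```

View pics/w3z.png

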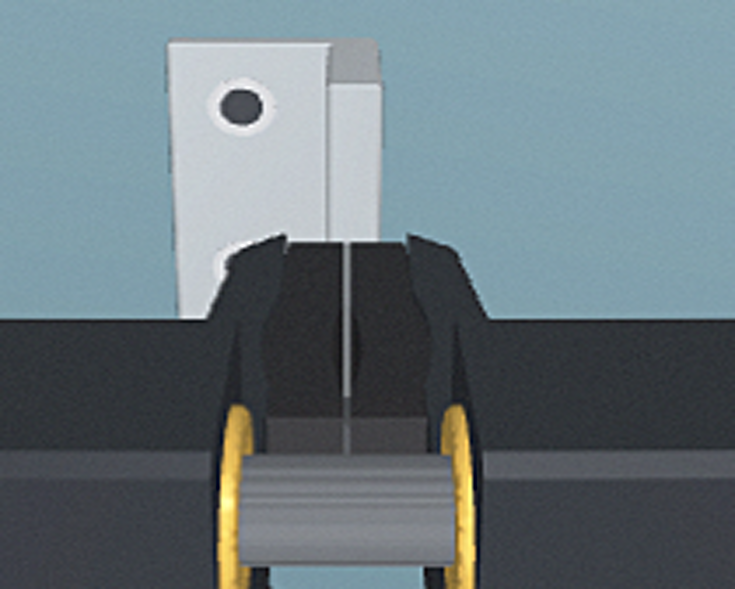

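```bash
python3 -c "
from h import *
print(r.nose_length,[a for a in dir(r) if a[0]!='_'])
s=cv2.imread('pics/scene3.png');cv2.imwrite('pics/s3zz.png',cv2.resize(s[130:200,340:430],None,fx=8,fy=8,interpolation=cv2.INTER_CUBIC))"
```

```text
0.019 ['Unreachable', 'finish_job', 'nose_length']
```

View pics/s3zz.png

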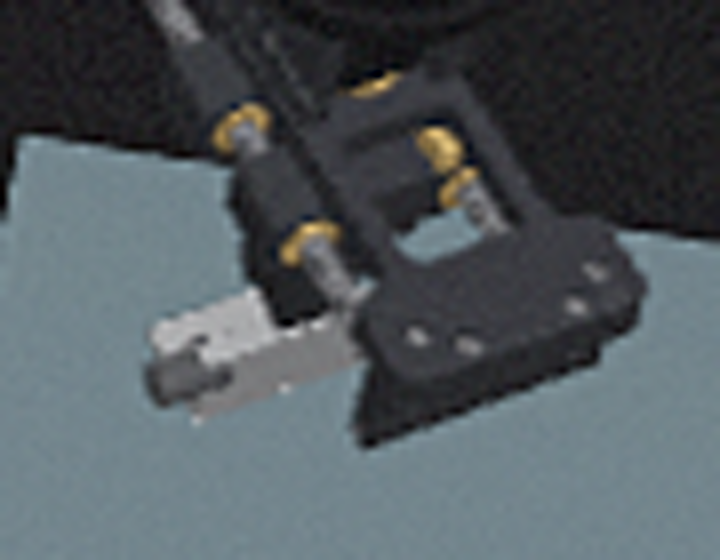

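```bash
python3 -c "
from h import *
K,d,T=cam('wrist')
def proj(P):
  c=T@np.r_[P,1]; rv=np.array([c[0],-c[1],-c[2]]); return cv2.projectPoints(rv.reshape(1,3),np.zeros(3),np.zeros(3),K,d)[0].ravel()
p=get_state()['tool_pos']; u=np.array([-.559,.829,0])
print('cam',-T[:3,:3].T@T[:3,3])
for dz in (-.019,-.01,0,.005,.01,.02): print(dz,proj(p+u*.009+[0,0,dz]),proj(p+u*.0+[0,0,dz]))
"
```

```text
cam [0.43432228 0.20801711 0.19649146]
-0.019 [320.31862241 217.64426968] [320.31989305 232.60858383]
-0.01 [320.39850758 223.22933523] [320.3986331 238.7925598]
0 [320.49631207 230.06951101] [320.49488318 246.35452648]
0.005 [320.54925361 233.77315645] [320.54691291 250.44357674]
0.01 [320.60519132 237.68721595] [320.6018332  254.76078312]
0.02 [320.727127   246.22216117] [320.72135762 264.15993893]
```

>>> play_rows --deltas '[[[-0.2,0,0,0,0,0,0],[-0.2,0,0,0,0,0,0],[-0.2,0,0,0,0,0,0],[-0.2,0,0,0.03,0,0,0],[-0.2,0,0,0.05,0,0,0]]]'

```text
clock: 5.03
tool_pos: [0.4762, 0.1471, 0.0152]
eef_rot: [0.956, 0.292, -0.001, 0.0]
contact_force: [-1.1, 0.1, -0.3]
opening: 0.549
```

```bash
python3 -c "
from h import *
go((.4765,.147,.008,34))
for n in ['wrist','scene']:cv2.imwrite('pics/%s4.png'%n,vision.snapshot(n)[:,:,::-1])
s=cv2.imread('pics/scene4.png');cv2.imwrite('pics/s4zz.png',cv2.resize(s[130:200,340:430],None,fx=8,fy=8,interpolation=cv2.INTER_CUBIC))"
```

```text
t 5.03 pos [0.4762 0.1471 0.0152] yaw 34.0 open 0.549 F [-1.1  0.1 -0.3] q7 -0.64
(0.4765, 0.147, 0.008, 34) [0.0007, 0.0008, 0.0239, -0.0001, 0.0003, -0.0002]
```

View pics/wrist4.png

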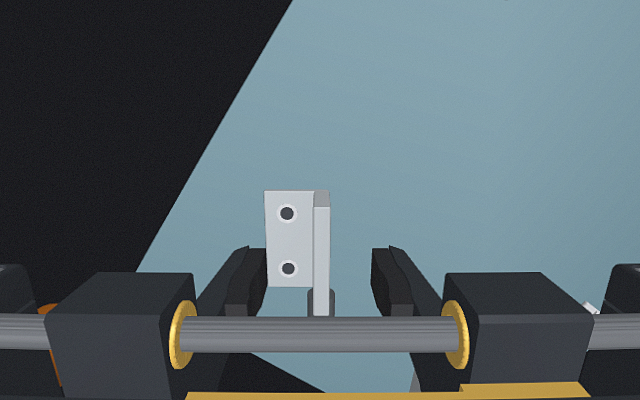

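View pics/s4zz.png

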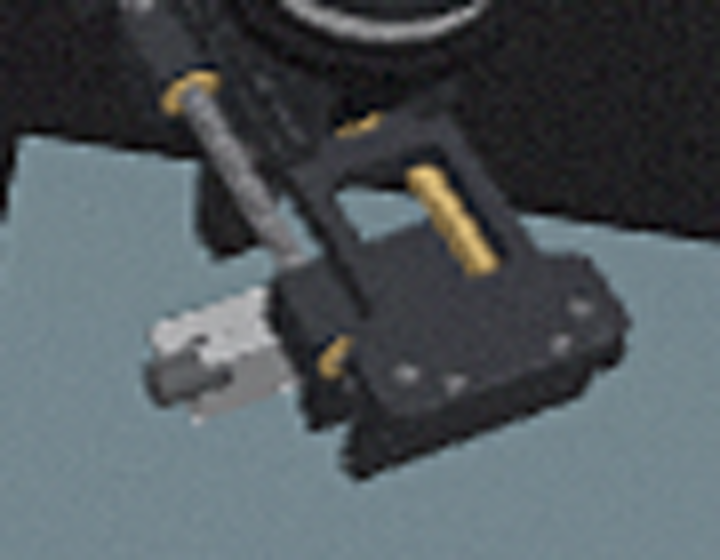

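>>> play_rows --deltas '[[[-0.2,0,0,0.03,0,0,0],[-0.2,0,0,0.05,0,0,0],[-0.2,0,0,0.07,0,0,0],[-0.2,0,0,0.07,0,0,0]]]'

```text
clock: 5.62
tool_pos: [0.4755, 0.1469, -0.0065]
eef_rot: [0.956, 0.292, -0.001, 0.0]
contact_force: [-1.3, -0.4, 0.2]
opening: 0.604
```

```bash
python3 -c "
from h import *
go((.4765,.147,-.007,34))
for n in ['wrist','scene']:cv2.imwrite('pics/%s5.png'%n,vision.snapshot(n)[:,:,::-1])
"
```

```text
t 5.62 pos [ 0.4755  0.1469 -0.0065] yaw 34.0 open 0.604 F [-1.3 -0.4  0.2] q7 -0.67
(0.4765, 0.147, -0.007, 34) [0.0029, 0.0016, 0.0017, -0.0001, 0.0009, 0.0]
```

View pics/wrist5.png

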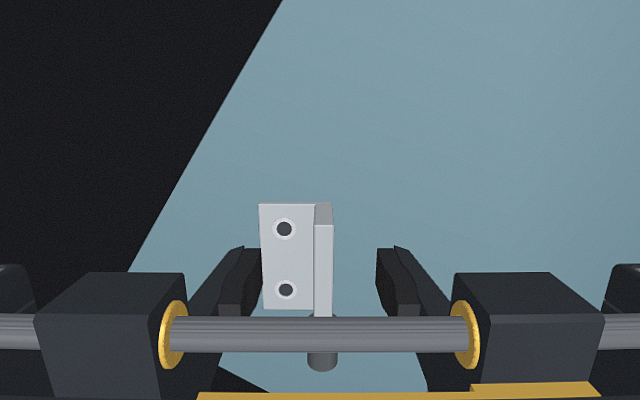

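>>> play_rows --deltas '[[[1,0.003,0,0,0,0,0],[1,0.003,0,0,0,0,0],[1,0.003,0,0,0,0,0],[1,0.003,0,0,0,0,0],[1,0.003,0,0,0,0,0]]]' --force 25

```text
clock: 6.35
tool_pos: [0.4766, 0.1475, -0.006]
eef_rot: [0.956, 0.292, -0.001, 0.0]
contact_force: [-0.1, 0.0, 0.3]
opening: 0.088
```

>>> play_rows --deltas '[[[1,0,0,0,0,0,0],[1,0,0,0,0,0,0]]]'

```text
clock: 6.6
tool_pos: [0.4766, 0.1475, -0.006]
eef_rot: [0.956, 0.292, -0.001, 0.0]
contact_force: [-0.3, -0.2, -0.3]
opening: 0.088
```

```bash
python3 -c "
from h import *
go((.48,.11,.12,45))
cv2.imwrite('pics/w6.png',vision.snapshot('wrist')[:,:,::-1])
"
```

```text
t 6.60 pos [ 0.4766  0.1475 -0.006 ] yaw 34.0 open 0.088 F [-0.3 -0.2 -0.3] q7 -0.67
(0.48, 0.11, 0.12, 45) [-0.0613, 0.11, -0.4199, -0.0001, 0.0006, -0.0612]
```

View pics/w6.png

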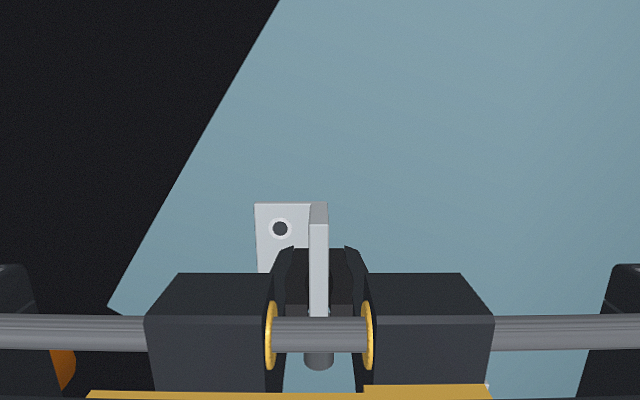

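>>> play_rows --deltas '[[[1,0,0,-0.15,0,0,0],[1,0,0,-0.3,0,0,0],[1,-0.06,0.11,-0.42,0,0,-0.06],[1,-0.06,0.11,-0.42,0,0,-0.06],[1,-0.06,0.11,-0.42,0,0,-0.06]]]'

```text
clock: 7.28
tool_pos: [0.4801, 0.1101, 0.1198]
eef_rot: [0.925, 0.38, -0.001, -0.0]
contact_force: [0.1, 0.9, -1.8]
opening: 0.091
```

```bash
python3 -c "
from h import *
go((.5076,-.147,.12,92.5))
"
```

```text
t 7.28 pos [0.4801 0.1101 0.1198] yaw 44.7 open 0.091 F [ 0.1  0.9 -1.8] q7 -0.28
(0.5076, -0.147, 0.12, 92.5) [-0.5374, 0.6738, -0.0005, -0.0006, 0.0004, -0.2656]
```

>>> play_rows --deltas '[[[1,-0.537,0.674,0,0,0,-0.266],[1,-0.537,0.674,0,0,0,-0.266],[1,-0.537,0.674,0,0,0,-0.266],[1,-0.537,0.674,0,0,0,-0.266],[1,-0.537,0.674,0,0,0,-0.266]]]'

```text
clock: 7.9
tool_pos: [0.5069, -0.1502, 0.1178]
eef_rot: [0.691, 0.722, -0.002, -0.001]
contact_force: [-0.1, 0.4, -1.6]
opening: 0.088
```

```bash
python3 -c "
from h import *
go((.5076,-.147,.06,92.5))
for n in ['wrist','scene']:cv2.imwrite('pics/%s7.png'%n,vision.snapshot(n)[:,:,::-1])
"
```

```text
t 7.90 pos [ 0.5069 -0.1502  0.1178] yaw 92.5 open 0.088 F [-0.1  0.4 -1.6] q7 0.94
(0.5076, -0.147, 0.06, 92.5) [0.0109, 0.0037, 0.1928, -0.0017, 0.0004, 0.0]
```

View pics/wrist7.png

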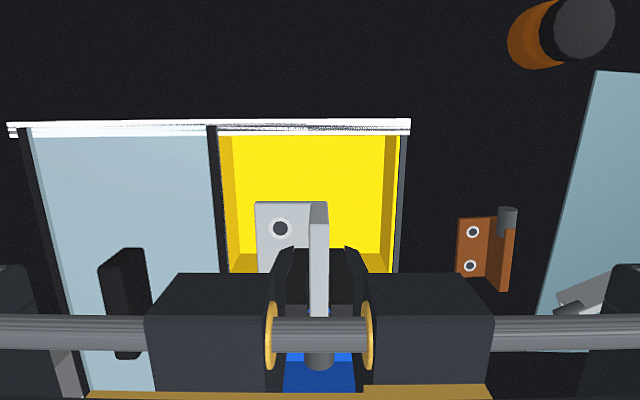

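View pics/scene7.png

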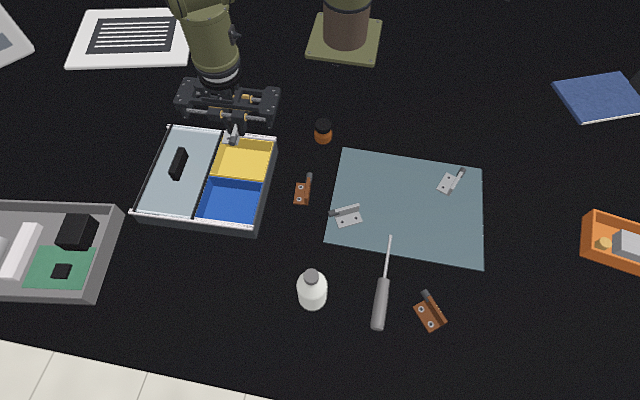

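```bash
python3 -c "
from h import *
print(ray('wrist',[(221,136),(397,136),(395,270)],.048))
print(ray('wrist',[(103,250),(143,247)],.094))
"
```

```text
[[ 0.4594429  -0.21729818  0.048     ]
 [ 0.45476085 -0.09952942  0.048     ]
 [ 0.55388556 -0.09063794  0.048     ]]
[[ 0.52446422 -0.2788416   0.094     ]
 [ 0.52138684 -0.25414669  0.094     ]]
```

>>> play_rows --deltas '[[[1,0.011,0.004,0.1,-0.0017,0,0],[1,0.011,0.004,0.22,-0.0017,0,0],[1,0.011,0.004,0.32,-0.0017,0,0],[1,0.011,0.004,0.38,-0.0017,0,0],[1,0.011,0.004,0.38,-0.0017,0,0]]]'

```text
clock: 8.62
tool_pos: [0.5068, -0.1419, 0.0028]
eef_rot: [0.692, 0.722, -0.0, -0.002]
contact_force: [-1.2, 1.0, -0.8]
opening: 0.088
```

```bash
python3 -c "
from h import *
go((.5076,-.147,.0,92.5))
cv2.imwrite('pics/w8.png',vision.snapshot('wrist')[:,:,::-1])
"
```

```text
t 8.62 pos [ 0.5068 -0.1419  0.0028] yaw 92.5 open 0.088 F [-1.2  1.  -0.8] q7 0.70
(0.5076, -0.147, 0.0, 92.5) [-0.017, 0.0019, 0.0093, -0.0008, -0.0006, -0.0001]
```

View pics/w8.png

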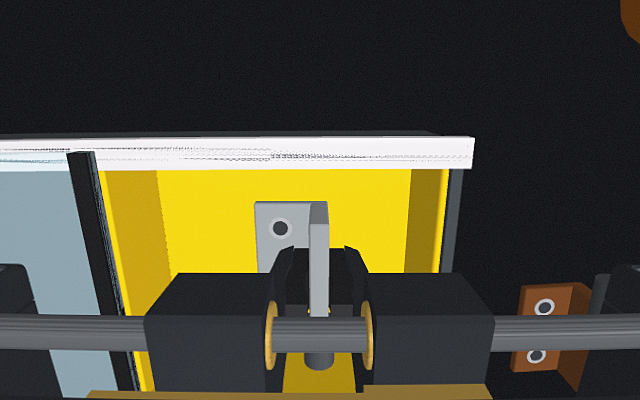

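>>> play_rows --deltas '[[[1,-0.015,0,0.008,0,0,0],[1,-0.015,0,0.008,0,0,0],[0.4,-0.015,0,0.008,0,0,0],[0.4,-0.015,0,0.008,0,0,0],[0.4,-0.015,0,0.008,0,0,0]]]'

```text
clock: 9.3
tool_pos: [0.5079, -0.1469, 0.0016]
eef_rot: [0.692, 0.722, 0.0, -0.001]
contact_force: [-0.8, -0.4, 0.4]
opening: 0.297
```

>>> play_rows --deltas '[[[0.4,0,0,-0.1,0,0,0],[0.4,0,0,-0.3,0,0,0],[0.4,0,0,-0.45,0,0,0],[0.2,0,0,-0.5,0,0,0]]]'

```text
clock: 9.8
tool_pos: [0.5092, -0.1471, 0.1541]
eef_rot: [0.692, 0.722, 0.002, 0.001]
contact_force: [0.3, 0.1, -1.1]
opening: 0.387
```

```bash
python3 -c "
from h import *
go((.584,.0975,.12,30))
cv2.imwrite('pics/w9.png',vision.snapshot('wrist')[:,:,::-1])
"
```

```text
t 9.80 pos [ 0.5092 -0.1471  0.1541] yaw 92.5 open 0.387 F [ 0.3  0.1 -1.1] q7 0.99
(0.584, 0.0975, 0.12, 30) [0.8037, 0.2836, 0.1152, 0.001, -0.0008, 0.347]
```

View pics/w9.png

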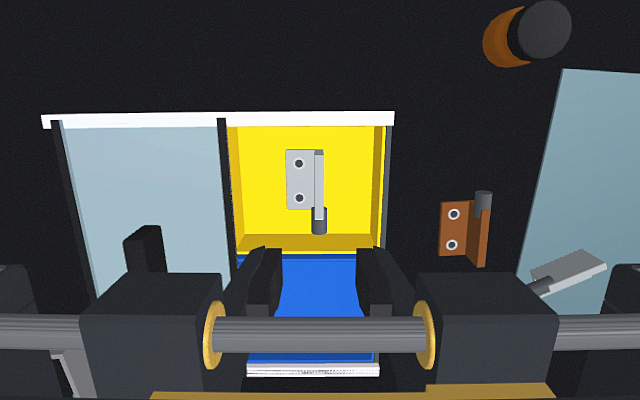

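>>> play_rows --deltas '[[[-0.2,0.8,0.283,0.1,0,0,0.347],[-0.2,0.8,0.283,0.1,0,0,0.347],[-0.2,0.8,0.283,0.1,0,0,0.347],[-0.2,0.8,0.283,0.1,0,0,0.347],[-0.2,0.8,0.283,0.1,0,0,0.347]]]'

```text
clock: 10.48
tool_pos: [0.5834, 0.1032, 0.123]
eef_rot: [0.943, 0.333, 0.002, -0.002]
contact_force: [-1.0, -0.7, 0.7]
opening: 0.605
```

>>> play_rows --deltas '[[[-0.2,0,0,0,0,0,0.05],[-0.2,0,0,0,0,0,0.05]]]'

```text
clock: 10.72
tool_pos: [0.5824, 0.1034, 0.1214]
eef_rot: [0.966, 0.259, 0.0, -0.002]
contact_force: [-0.5, -0.4, -0.3]
opening: 0.602
```

```bash
python3 -c "
from h import *
go((.583,.097,.08,30))
cv2.imwrite('pics/w10.png',vision.snapshot('wrist')[:,:,::-1])
"
```

```text
t 10.72 pos [0.5824 0.1034 0.1214] yaw 30.0 open 0.602 F [-0.5 -0.4 -0.3] q7 -0.27
(0.583, 0.097, 0.08, 30) [-0.0091, 0.0198, 0.138, -0.001, -0.0005, 0.0002]
```

View pics/w10.png

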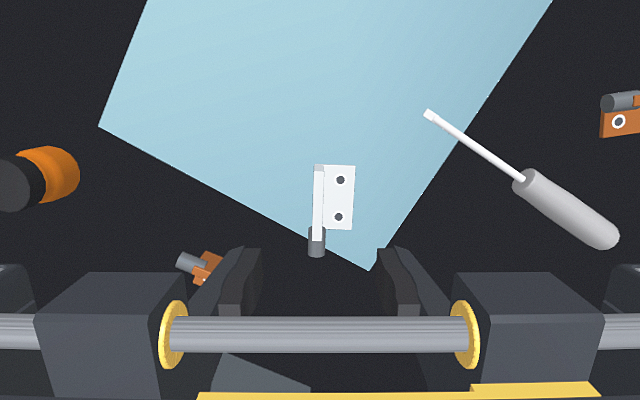

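```bash
python3 -c "
from h import *
i=cv2.imread('pics/w10.png');cv2.imwrite('pics/w10z.png',cv2.resize(i[150:270,280:400],None,fx=5,fy=5,interpolation=cv2.INTER_CUBIC))
def L(px,z):
  p=ray('wrist',px,z);d=p[1]-p[0];print(p.mean(0),np.linalg.norm(d),np.degrees(np.arctan2(d[1],d[0])))
L([(319,165),(317,240)],.035);L([(355,166),(351,229)],.008)
"
```

```text
[0.58330109 0.09908712 0.035     ] 0.0592495129159236 -61.49058922468913
[0.61034849 0.11057504 0.008     ] 0.054638468706361035 -61.87733478891191
```

View pics/w10z.png

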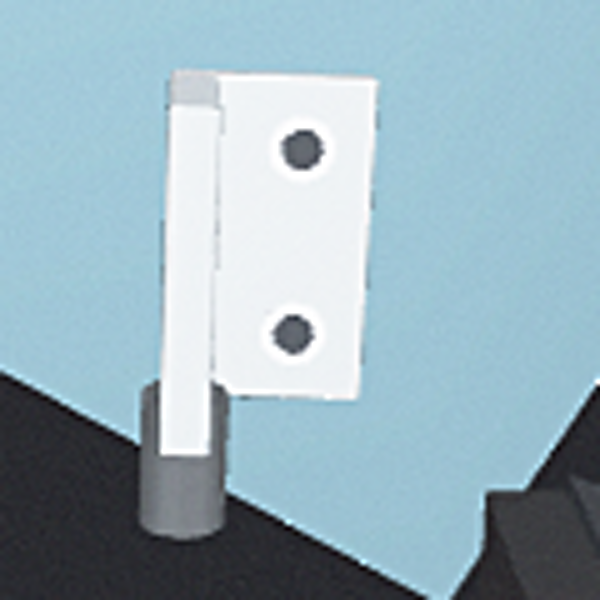

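```bash
python3 -c "
from h import *
go((.5843,.0965,.03,28.5))
"
```

```text
t 10.78 pos [0.5826 0.1027 0.1217] yaw 30.1 open 0.601 F [-0.1  0.3  0.1] q7 -0.27
(0.5843, 0.0965, 0.03, 28.5) [-0.0059, 0.0217, 0.3055, -0.0009, -0.0005, 0.0087]
```

>>> play_rows --deltas '[[[-0.2,-0.006,0.022,0.15,0,0,0.009],[-0.2,-0.006,0.022,0.3,0,0,0.009],[-0.2,-0.006,0.022,0.3,0,0,0.009],[-0.2,-0.006,0.022,0.3,0,0,0.009]]]'

```text
clock: 11.28
tool_pos: [0.5849, 0.0966, 0.0326]
eef_rot: [0.969, 0.246, 0.001, -0.002]
contact_force: [-0.4, 0.1, 1.3]
opening: 0.6
```

```bash
python3 -c "
from h import *
go((.5843,.0965,-.006,28.5))
cv2.imwrite('pics/w11.png',vision.snapshot('wrist')[:,:,::-1])
"
```

```text
t 11.28 pos [0.5849 0.0966 0.0326] yaw 28.5 open 0.600 F [-0.4  0.1  1.3] q7 -0.37
(0.5843, 0.0965, -0.006, 28.5) [-0.0023, -0.0004, 0.1287, -0.001, -0.0009, -0.0001]
```

View pics/w11.png

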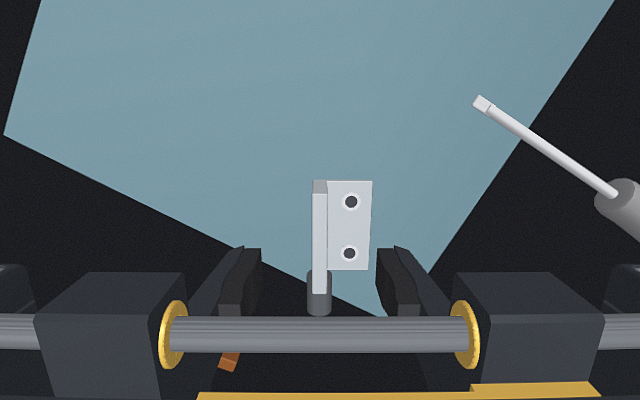

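>>> play_rows --deltas '[[[-0.2,-0.002,0,0.06,0,0,0],[-0.2,-0.002,0,0.128,0,0,0],[-0.2,-0.002,0,0.128,0,0,0],[1,-0.002,0,0.128,0,0,0],[1,-0.002,0,0.128,0,0,0]]]'

```text
clock: 11.95
tool_pos: [0.5854, 0.0969, -0.0048]
eef_rot: [0.969, 0.246, 0.002, -0.002]
contact_force: [0.1, -0.8, -0.2]
opening: 0.398
```

>>> play_rows --deltas '[[[1,0,0,0,0,0,0],[1,0,0,0,0,0,0],[1,0,0,0,0,0,0],[1,0,0,0,0,0,0],[1,0,0,0,0,0,0]]]'

```text
clock: 12.58
tool_pos: [0.5855, 0.0969, -0.0046]
eef_rot: [0.969, 0.246, 0.002, -0.002]
contact_force: [-1.1, -0.4, 1.9]
opening: 0.089
```

```bash
python3 -c "
from h import *
go((.584,.08,.13,40))
"
```

```text
t 12.57 pos [ 0.5855  0.0969 -0.0046] yaw 28.5 open 0.089 F [-1.1 -0.4  1.9] q7 -0.41
(0.584, 0.08, 0.13, 40) [-0.0288, 0.0459, -0.449, -0.0006, -0.0017, -0.0641]
```

>>> play_rows --deltas '[[[1,0,0,-0.15,0,0,0],[1,0,0,-0.3,0,0,0],[1,-0.03,0.046,-0.45,0,0,-0.064],[1,-0.03,0.046,-0.45,0,0,-0.064],[1,-0.03,0.046,-0.45,0,0,-0.064]]]'

```text
clock: 13.2
tool_pos: [0.583, 0.0795, 0.1294]
eef_rot: [0.94, 0.341, 0.002, -0.002]
contact_force: [-0.8, -0.7, -1.3]
opening: 0.086
```

```bash
python3 -c "
from h import *
go((.621,-.127,.12,92.5))
"
```

```text
t 13.20 pos [0.583  0.0795 0.1294] yaw 39.9 open 0.086 F [-0.8 -0.7 -1.3] q7 -0.10
(0.621, -0.127, 0.12, 92.5) [-0.3443, 0.6096, 0.0283, -0.0001, -0.0016, -0.2923]
```

>>> play_rows --deltas '[[[1,-0.344,0.61,0.03,0,-0.0016,-0.292],[1,-0.344,0.61,0.03,0,-0.0016,-0.292],[1,-0.344,0.61,0.03,0,-0.0016,-0.292],[1,-0.344,0.61,0.03,0,-0.0016,-0.292],[1,-0.344,0.61,0.03,0,-0.0016,-0.292]]]'

```text
clock: 13.82
tool_pos: [0.6199, -0.1301, 0.1163]
eef_rot: [0.692, 0.722, -0.002, -0.001]
contact_force: [0.2, 0.6, 0.0]
opening: 0.088
```

```bash
python3 -c "
from h import *
go((.621,-.127,.04,92.5))
cv2.imwrite('pics/w12.png',vision.snapshot('wrist')[:,:,::-1])
"
```

```text
t 13.82 pos [ 0.6199 -0.1301  0.1163] yaw 92.4 open 0.088 F [0.2 0.6 0. ] q7 1.04
(0.621, -0.127, 0.04, 92.5) [0.0102, 0.0054, 0.2544, -0.0014, 0.0002, -0.0003]
```

View pics/w12.png

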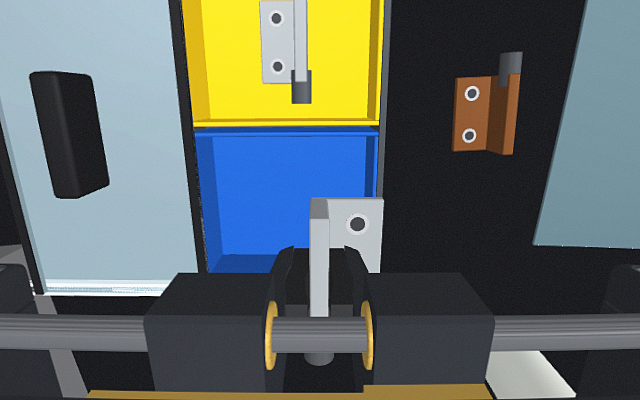

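```bash
python3 -c "
from h import *
print(ray('wrist',[(197,136),(377,136)],.048))
"
```

```text
[[ 0.57331074 -0.21292201  0.048     ]
 [ 0.56759993 -0.09322713  0.048     ]]
```

>>> play_rows --deltas '[[[1,0.0,0.005,0.1,0,0,0],[1,0.0,0.005,0.2,0,0,0],[1,0.0,0.005,0.2,0,0,0]]]'

```text
clock: 14.25
tool_pos: [0.6183, -0.127, 0.053]
eef_rot: [0.689, 0.724, -0.003, -0.005]
contact_force: [-0.4, -1.0, -0.6]
opening: 0.09
```

```bash
python3 -c "
from h import *
go((.621,-.128,.003,92.5))
cv2.imwrite('pics/w13.png',vision.snapshot('wrist')[:,:,::-1])
"
```

```text
t 14.25 pos [ 0.6183 -0.127   0.053 ] yaw 92.8 open 0.090 F [-0.4 -1.  -0.6] q7 0.99
(0.621, -0.128, 0.003, 92.5) [-0.0042, 0.0108, 0.1666, -0.0036, -0.0006, 0.0019]
```

View pics/w13.png

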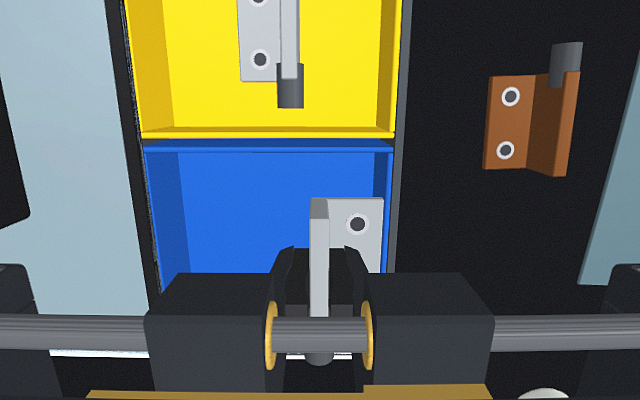

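>>> play_rows --deltas '[[[1,-0.004,0.01,0.06,-0.0036,0,0.002],[1,-0.004,0.01,0.12,-0.0036,0,0.002],[1,-0.004,0.01,0.165,-0.0036,0,0.002],[1,-0.004,0.01,0.165,-0.0036,0,0.002]]]'

```text
clock: 14.8
tool_pos: [0.6215, -0.1278, 0.004]
eef_rot: [0.692, 0.722, 0.001, -0.0]
contact_force: [0.0, 0.1, -1.1]
opening: 0.088
```

```bash
python3 -c "
from h import *
go((.621,-.128,.001,92.5))
"
```

```text
t 14.80 pos [ 0.6215 -0.1278  0.004 ] yaw 92.5 open 0.088 F [ 0.   0.1 -1.1] q7 0.93
(0.621, -0.128, 0.001, 92.5) [-0.0006, -0.0018, 0.01, 0.0004, -0.0007, -0.0001]
```

>>> play_rows --deltas '[[[1,0,0,0.01,0,0,0],[0.5,0,0,0.01,0,0,0],[0.5,0,0,0.01,0,0,0],[0.5,0,0,0.01,0,0,0]]]'

```text
clock: 15.3
tool_pos: [0.6218, -0.1278, 0.0014]
eef_rot: [0.692, 0.722, 0.001, -0.0]
contact_force: [0.2, -0.2, -0.3]
opening: 0.25
```

>>> play_rows --deltas '[[[0.5,0,0,-0.1,0,0,0],[0.5,0,0,-0.3,0,0,0],[0.5,0,0,-0.45,0,0,0],[0.2,0,0,-0.5,0,0,0]]]'

```text
clock: 15.8
tool_pos: [0.6232, -0.1277, 0.1548]
eef_rot: [0.692, 0.722, 0.003, 0.002]
contact_force: [0.4, -0.2, -1.2]
opening: 0.337
```

```bash
python3 -c "
from h import *
go((.55,.10,.15,80),(.463,.332,.12,68))
cv2.imwrite('pics/w14.png',vision.snapshot('wrist')[:,:,::-1])
"
```

```text
t 15.80 pos [ 0.6232 -0.1277  0.1548] yaw 92.5 open 0.337 F [ 0.4 -0.2 -1.2] q7 1.07
(0.55, 0.1, 0.15, 80) [0.7688, -0.2111, 0.0159, 0.0021, -0.0008, 0.0693]
(0.463, 0.332, 0.12, 68) [1.5538, -0.468, 0.1155, 0.002, -0.001, 0.136]
```

View pics/w14.png

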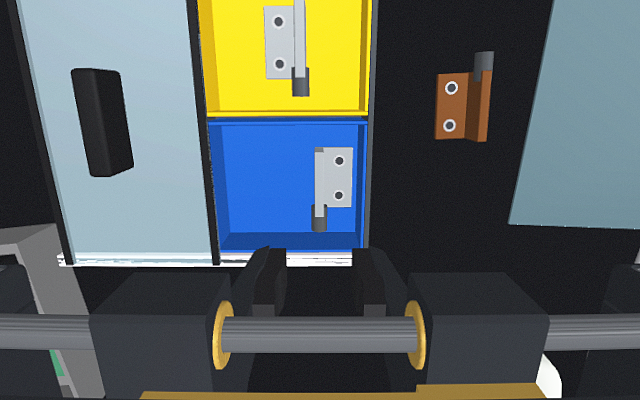

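>>> play_rows --deltas '[[[-0.2,0.77,-0.21,0.016,0,0,0.07],[-0.2,0.77,-0.21,0.016,0,0,0.07],[-0.2,0.77,-0.21,0.016,0,0,0.07],[-0.2,0.77,-0.21,0.016,0,0,0.07],[-0.2,0.77,-0.21,0.016,0,0,0.07]]]'

```text
clock: 16.48
tool_pos: [0.5479, 0.106, 0.1497]
eef_rot: [0.764, 0.646, 0.003, -0.0]
contact_force: [0.7, -0.7, 0.4]
opening: 0.599
```

```bash
python3 -c "
from h import *
go((.464,.332,.12,68))
"
```

```text
t 16.48 pos [0.5479 0.106  0.1497] yaw 80.4 open 0.599 F [ 0.7 -0.7  0.4] q7 0.39
(0.464, 0.332, 0.12, 68) [0.6959, -0.4011, 0.1012, 0.001, -0.0019, 0.0691]
```

>>> play_rows --deltas '[[[-0.2,0.696,-0.4,0.1,0,0,0.069],[-0.2,0.696,-0.4,0.1,0,0,0.069],[-0.2,0.696,-0.4,0.1,0,0,0.069],[-0.2,0.696,-0.4,0.1,0,0,0.069],[-0.2,0.696,-0.4,0.1,0,0,0.069]]]'

```text
clock: 17.1
tool_pos: [0.4608, 0.3373, 0.1194]
eef_rot: [0.826, 0.563, 0.003, -0.003]
contact_force: [-0.5, -0.5, 0.6]
opening: 0.599
```

```bash
python3 -c "
from h import *
go((.464,.332,.03,68))
cv2.imwrite('pics/w15.png',vision.snapshot('wrist')[:,:,::-1])
i=cv2.imread('pics/w15.png');cv2.imwrite('pics/w15z.png',cv2.resize(i[130:270,240:400],None,fx=4,fy=4,interpolation=cv2.INTER_CUBIC))
"
```

```text
t 17.10 pos [0.4608 0.3373 0.1194] yaw 68.5 open 0.599 F [-0.5 -0.5  0.6] q7 -0.22
(0.464, 0.332, 0.03, 68) [-0.015, 0.0168, 0.298, -0.0004, -0.0026, 0.0029]
```

View pics/w15.png

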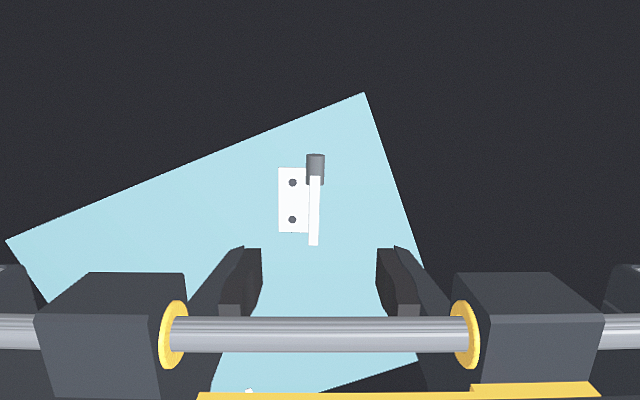

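View pics/w15z.png

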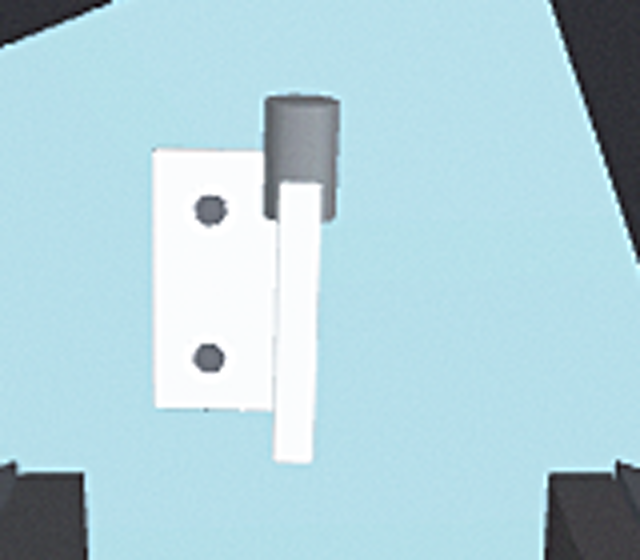

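```bash
python3 -c "
from h import *
def L(px,z):
  p=ray('wrist',px,z);d=p[1]-p[0];print(p.mean(0),np.linalg.norm(d),np.degrees(np.arctan2(d[1],d[0])))
o=np.array([240,130])
L(np.array([(293,462),(300,182)])/4+o,.035);L(np.array([(155,408),(153,149)])/4+o,.008)
go((.464,.332,.03,68))
"
```

```text
[0.46920948 0.32583197 0.035     ] 0.055588803125918955 156.6185512831909
[0.45760429 0.29856134 0.008     ] 0.05587998187996355 156.69762770610967
t 17.15 pos [0.4629 0.3331 0.1191] yaw 68.3 open 0.601 F [ 0.2 -1.1  0.2] q7 -0.22
(0.464, 0.332, 0.03, 68) [-0.0036, 0.0043, 0.297, 0.0004, -0.0015, 0.0014]
```

```bash
python3 -c "
from h import *
go((.467,.3305,.032,66.7))
"
```

```text
t 17.15 pos [0.4629 0.3331 0.1191] yaw 68.3 open 0.601 F [ 0.2 -1.1  0.2] q7 -0.22
(0.467, 0.3305, 0.032, 66.7) [-0.0045, 0.0155, 0.2904, 0.0004, -0.0015, 0.0086]
```

>>> play_rows --deltas '[[[-0.2,-0.005,0.016,0.15,0,-0.0015,0.009],[-0.2,-0.005,0.016,0.29,0,-0.0015,0.009],[-0.2,-0.005,0.016,0.29,0,-0.0015,0.009],[-0.2,-0.005,0.016,0.29,0,-0.0015,0.009]]]'

```text
clock: 17.65
tool_pos: [0.4682, 0.3294, 0.0329]
eef_rot: [0.836, 0.548, 0.001, 0.001]
contact_force: [0.4, 0.4, -0.6]
opening: 0.6
```

```bash
python3 -c "
from h import *
go((.467,.3305,-.006,66.7))
cv2.imwrite('pics/w16.png',vision.snapshot('wrist')[:,:,::-1])
"
```

```text
t 17.65 pos [0.4682 0.3294 0.0329] yaw 66.5 open 0.600 F [ 0.4  0.4 -0.6] q7 -0.34
(0.467, 0.3305, -0.006, 66.7) [0.0018, -0.0052, 0.1296, 0.0006, -0.0001, -0.001]
```

View pics/w16.png

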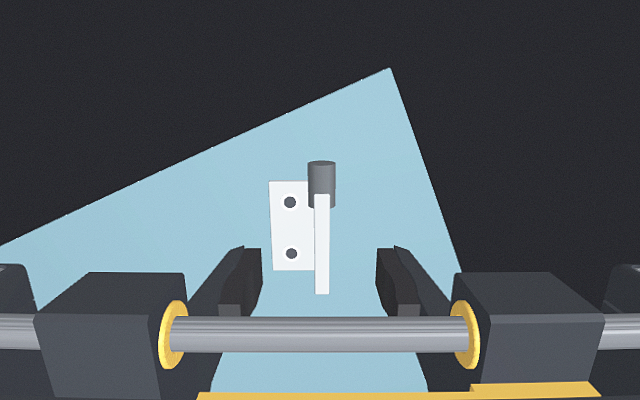

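>>> play_rows --deltas '[[[-0.2,0.002,-0.005,0.06,0,0,0],[-0.2,0.002,-0.005,0.13,0,0,0],[-0.2,0.002,-0.005,0.13,0,0,0],[1,0.002,-0.005,0.13,0,0,0],[1,0.002,-0.005,0.13,0,0,0]]]'

```text
clock: 18.32
tool_pos: [0.4674, 0.3317, -0.0052]
eef_rot: [0.836, 0.549, 0.002, 0.0]
contact_force: [0.8, -0.4, -0.2]
opening: 0.396
```

>>> play_rows --deltas '[[[1,0,0,0,0,0,0],[1,0,0,0,0,0,0],[1,0,0,0,0,0,0],[1,0,0,0,0,0,0],[1,0,0,0,0,0,0]]]'

```text
clock: 18.95
tool_pos: [0.4675, 0.3318, -0.005]
eef_rot: [0.836, 0.549, 0.002, 0.0]
contact_force: [0.3, -0.1, 2.6]
opening: 0.09
```

```bash
python3 -c "
from h import *
go((.50,.25,.13,75))
"
```

```text
t 18.95 pos [ 0.4675  0.3318 -0.005 ] yaw 66.6 open 0.090 F [ 0.3 -0.1  2.6] q7 -0.40
(0.5, 0.25, 0.13, 75) [-0.2057, 0.2089, -0.4499, 0.0009, -0.0008, -0.0469]
```

>>> play_rows --deltas '[[[1,0,0,-0.15,0,0,0],[1,0,0,-0.3,0,0,0],[1,-0.2,0.21,-0.45,0,0,-0.047],[1,-0.2,0.21,-0.45,0,0,-0.047],[1,-0.2,0.21,-0.45,0,0,-0.047]]]'

```text
clock: 19.58
tool_pos: [0.5029, 0.2479, 0.1305]
eef_rot: [0.795, 0.606, 0.002, 0.002]
contact_force: [-0.6, 0.8, -1.0]
opening: 0.091
```

```bash
python3 -c "
from h import *
go((.57,-.01,.13,85),(.6225,-.164,.12,92.5))
"
```

```text
t 19.57 pos [0.5029 0.2479 0.1305] yaw 74.7 open 0.091 F [-0.6  0.8 -1. ] q7 0.03
(0.57, -0.01, 0.13, 85) [-0.7701, 0.4428, 0.0031, 0.0017, -0.0002, -0.0574]
(0.6225, -0.164, 0.12, 92.5) [-1.2189, 0.7471, 0.0376, 0.0017, -0.0001, -0.099]
```

>>> play_rows --deltas '[[[1,-0.77,0.443,0,0,0,-0.057],[1,-0.77,0.443,0,0,0,-0.057],[1,-0.77,0.443,0,0,0,-0.057],[1,-0.77,0.443,0,0,0,-0.057],[1,-0.77,0.443,0,0,0,-0.057]]]'

```text
clock: 20.2
tool_pos: [0.5701, -0.0146, 0.1295]
eef_rot: [0.74, 0.673, 0.0, 0.002]
contact_force: [0.1, 1.1, -2.3]
opening: 0.09
```

```bash
python3 -c "
from h import *
go((.6225,-.164,.12,92.5))
"
```

```text
t 20.20 pos [ 0.5701 -0.0146  0.1295] yaw 84.6 open 0.090 F [ 0.1  1.1 -2.3] q7 0.65
(0.6225, -0.164, 0.12, 92.5) [-0.4793, 0.2206, 0.0337, 0.0011, 0.0009, -0.0439]
```

>>> play_rows --deltas '[[[1,-0.479,0.22,0.034,0,0,-0.044],[1,-0.479,0.22,0.034,0,0,-0.044],[1,-0.479,0.22,0.034,0,0,-0.044],[1,-0.479,0.22,0.034,0,0,-0.044],[1,-0.479,0.22,0.034,0,0,-0.044]]]'

```text
clock: 20.82
tool_pos: [0.6221, -0.1614, 0.1194]
eef_rot: [0.691, 0.723, 0.001, 0.001]
contact_force: [-0.4, -0.6, -0.3]
opening: 0.088
```

```bash
python3 -c "
from h import *
go((.6225,-.164,.055,92.5))
cv2.imwrite('pics/w17.png',vision.snapshot('wrist')[:,:,::-1])
"
```

```text
t 20.82 pos [ 0.6221 -0.1614  0.1194] yaw 92.7 open 0.088 F [-0.4 -0.6 -0.3] q7 1.10
(0.6225, -0.164, 0.055, 92.5) [-0.0084, 0.0003, 0.2147, 0.0008, 0.0002, 0.0009]
```

View pics/w17.png

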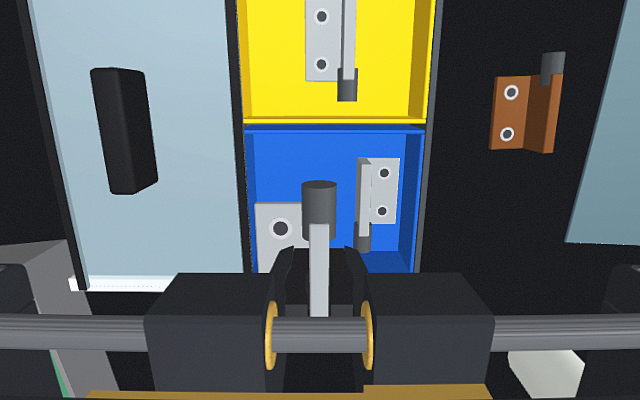

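```bash
python3 -c "
from h import *
i=cv2.imread('pics/w17.png');cv2.imwrite('pics/w17z.png',cv2.resize(i[50:210,70:180],None,fx=4,fy=4,interpolation=cv2.INTER_CUBIC)*2)
i=cv2.imread('pics/top0.png');cv2.imwrite('pics/thz.png',cv2.resize(i[170:240,450:500],None,fx=8,fy=8,interpolation=cv2.INTER_CUBIC)*2)
"
```

```text
(no output)
```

View pics/w17z.png

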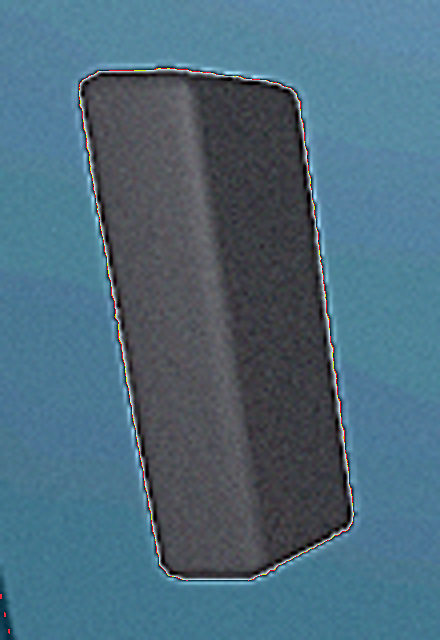

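View pics/thz.png

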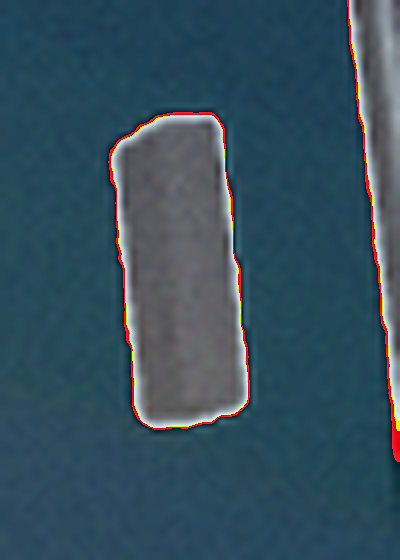

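```bash
python3 -c "
from h import *
p=ray('wrist',np.array([(80,75),(187,72),(262,578),(160,575)])/4+[70,50],.094);print(p,p.mean(0))
go((.6225,-.164,.055,92.5))"
```

```text
[[ 0.53787115 -0.2858816   0.094     ]
 [ 0.53705565 -0.27156927  0.094     ]
 [ 0.60533295 -0.26859666  0.094     ]
 [ 0.60556931 -0.28350613  0.094     ]] [ 0.57145726 -0.27738841  0.094     ]
t 20.88 pos [ 0.6222 -0.161   0.1198] yaw 92.7 open 0.088 F [ 0.1 -0.3 -1.1] q7 1.10
(0.6225, -0.164, 0.055, 92.5) [-0.0098, 0.0, 0.2159, 0.0009, 0.0003, 0.0013]
```

>>> play_rows --deltas '[[[1,-0.012,0,0.1,0,0,0.001],[1,-0.012,0,0.2,0,0,0.001],[1,-0.012,0,0.2,0,0,0.001]]]'

```text
clock: 21.25
tool_pos: [0.6206, -0.1626, 0.058]
eef_rot: [0.69, 0.724, -0.001, -0.001]
contact_force: [-0.2, -0.6, -0.2]
opening: 0.09
```

```bash
python3 -c "
from h import *
go((.6225,-.165,.004,92.5))
"
```

```text
t 21.25 pos [ 0.6206 -0.1626  0.058 ] yaw 92.7 open 0.090 F [-0.2 -0.6 -0.2] q7 1.05
(0.6225, -0.165, 0.004, 92.5) [-0.0082, 0.0061, 0.1799, -0.0005, -0.0001, 0.0013]
```

>>> play_rows --deltas '[[[1,-0.008,0.006,0.06,0,0,0.001],[1,-0.008,0.006,0.12,0,0,0.001],[1,-0.008,0.006,0.18,0,0,0.001],[1,-0.008,0.006,0.18,0,0,0.001]]]'

```text
clock: 21.75
tool_pos: [0.621, -0.165, 0.002]
eef_rot: [0.691, 0.723, -0.002, -0.002]
contact_force: [-0.2, 0.3, -0.7]
opening: 0.089
```

```bash
python3 -c "
from h import *
go((.6225,-.165,.001,92.5))
cv2.imwrite('pics/w18.png',vision.snapshot('wrist')[:,:,::-1])
"
```

```text
t 21.75 pos [ 0.621 -0.165  0.002] yaw 92.6 open 0.089 F [-0.2  0.3 -0.7] q7 1.01
(0.6225, -0.165, 0.001, 92.5) [-0.0002, 0.0049, 0.0032, -0.0016, -0.0002, 0.0004]
```

View pics/w18.png

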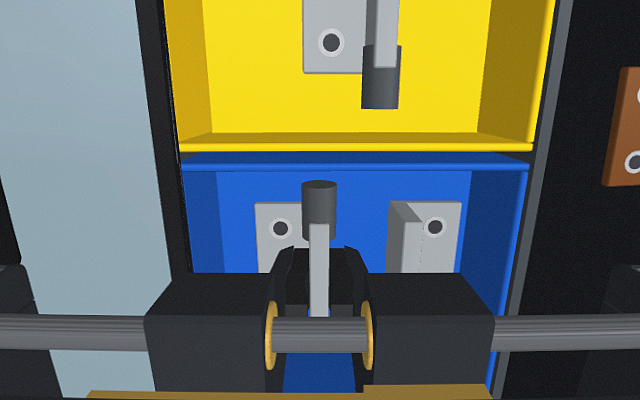

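>>> play_rows --deltas '[[[1,0,0,0.003,0,0,0],[0.6,0,0,0.003,0,0,0],[0.6,0,0,0.003,0,0,0],[0.6,0,0,0.003,0,0,0]]]'

```text
clock: 22.3
tool_pos: [0.6222, -0.1649, 0.0026]
eef_rot: [0.691, 0.723, -0.001, -0.001]
contact_force: [0.2, -0.2, 0.8]
opening: 0.198
```

>>> play_rows --deltas '[[[0.6,0,0,-0.1,0,0,0],[0.6,0,0,-0.3,0,0,0],[0.6,0,0,-0.45,0,0,0],[0.2,0,0,-0.5,0,0,0]]]'

```text
clock: 22.8
tool_pos: [0.6242, -0.1646, 0.1559]
eef_rot: [0.691, 0.723, 0.001, 0.001]
contact_force: [0.6, -0.2, 0.1]
opening: 0.287
```

```bash
python3 -c "
from h import *
go((.5715,-.277,.12,92.5))
cv2.imwrite('pics/w19.png',vision.snapshot('wrist')[:,:,::-1])
"
```

```text
t 22.80 pos [ 0.6242 -0.1646  0.1559] yaw 92.6 open 0.287 F [ 0.6 -0.2  0.1] q7 1.14
(0.5715, -0.277, 0.12, 92.5) [-0.3664, -0.1925, 0.1193, 0.0008, 0.0, 0.0003]
```

View pics/w19.png

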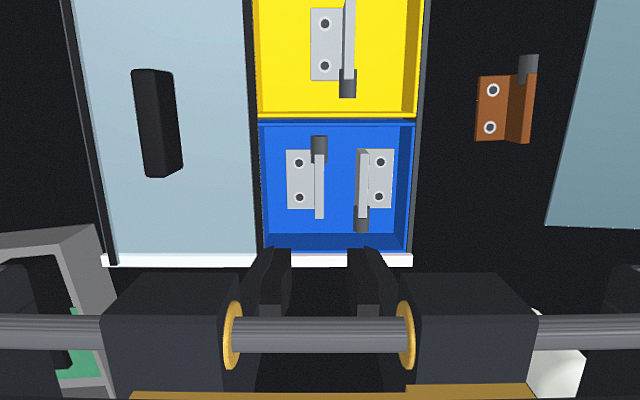

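>>> play_rows --deltas '[[[0,-0.366,-0.192,0.1,0,0,0],[0,-0.366,-0.192,0.1,0,0,0],[0,-0.366,-0.192,0.1,0,0,0],[0,-0.366,-0.192,0.1,0,0,0]]]'

```text
clock: 23.35
tool_pos: [0.5709, -0.2766, 0.1248]
eef_rot: [0.691, 0.723, 0.001, -0.0]
contact_force: [0.4, -0.1, 0.7]
opening: 0.497
```

```bash
python3 -c "
from h import *
go((.5715,-.2775,.05,92.5))
cv2.imwrite('pics/w20.png',vision.snapshot('wrist')[:,:,::-1])
"
```

```text
t 23.35 pos [ 0.5709 -0.2766  0.1248] yaw 92.5 open 0.497 F [ 0.4 -0.1  0.7] q7 1.29
(0.5715, -0.2775, 0.05, 92.5) [-0.0033, 0.0015, 0.2493, 0.0003, -0.0004, 0.0001]
```

View pics/w20.png

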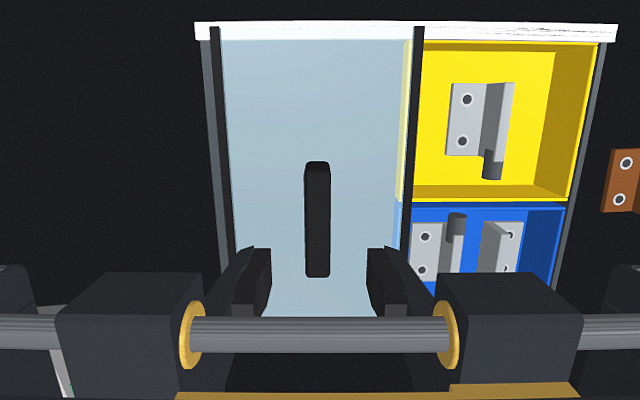

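>>> play_rows --deltas '[[[0,-0.003,0.001,0.1,0,0,0],[0,-0.003,0.001,0.18,0,0,0],[0,-0.003,0.001,0.24,0,0,0],[0,-0.003,0.001,0.24,0,0,0]]]'

```text
clock: 23.9
tool_pos: [0.5715, -0.2755, 0.0518]
eef_rot: [0.69, 0.724, 0.001, -0.001]
contact_force: [0.2, -0.2, 0.3]
opening: 0.498
```

>>> play_rows --deltas '[[[1,0,0,0,0,0,0],[1,0,0,0,0,0,0],[1,0,0,0,0,0,0],[1,0,0,0,0,0,0],[1,0,0,0,0,0,0]]]' --force 20

```text
clock: 24.52
tool_pos: [0.572, -0.2761, 0.0526]
eef_rot: [0.69, 0.723, 0.001, -0.0]
contact_force: [-0.8, -1.3, 5.1]
opening: 0.179
```

```bash
python3 -c "
from h import *
go((.5675,-.177,.054,92.5),(.5665,-.153,.054,92.5))
cv2.imwrite('pics/w21.png',vision.snapshot('wrist')[:,:,::-1])
"
```

```text
t 24.52 pos [ 0.572  -0.2761  0.0526] yaw 92.7 open 0.179 F [-0.8 -1.3  5.1] q7 1.22
(0.5675, -0.177, 0.054, 92.5) [0.3307, 0.0004, -0.0043, 0.0003, -0.0005, 0.0009]
(0.5665, -0.153, 0.054, 92.5) [0.4108, 0.0008, -0.0041, 0.0003, -0.0005, 0.0009]
```

View pics/w21.png

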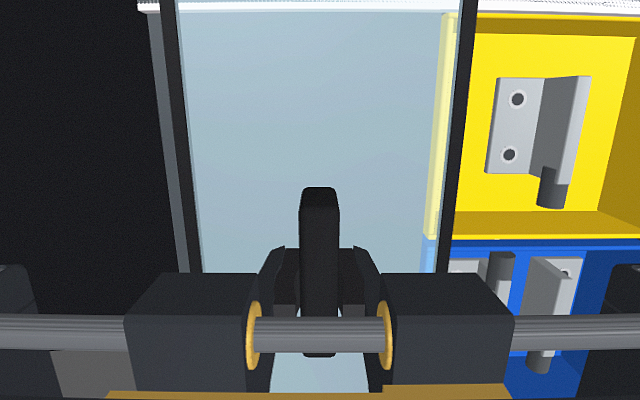

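>>> play_rows --deltas '[[[1,0.07,0,0,0,0,0],[1,0.14,0,0,0,0,0],[1,0.21,0,0,0,0,0],[1,0.28,0,0,0,0,0],[1,0.34,0,0,0,0,0]]]'

```text
clock: 25.2
tool_pos: [0.5671, -0.1742, 0.0526]
eef_rot: [0.691, 0.723, 0.0, 0.0]
contact_force: [0.7, -2.4, 0.0]
opening: 0.182
```

```bash
python3 -c "
from h import *
go((.5665,-.155,.054,92.5),(.5665,-.150,.054,92.5))
"
```

```text
t 25.20 pos [ 0.5671 -0.1742  0.0526] yaw 92.7 open 0.182 F [ 0.7 -2.4  0. ] q7 0.98
(0.5665, -0.155, 0.054, 92.5) [0.0642, 0.0008, -0.0047, 0.0002, -0.0002, 0.0009]
(0.5665, -0.15, 0.054, 92.5) [0.0808, 0.0016, -0.0047, 0.0002, -0.0002, 0.0009]
```

>>> play_rows --deltas '[[[1,0.02,0,0,0,0,0],[1,0.04,0,0,0,0,0],[1,0.055,0,0,0,0,0],[1,0.065,0,0,0,0,0],[1,0.07,0,0,0,0,0]]]'

```text
clock: 25.82
tool_pos: [0.5663, -0.1558, 0.0526]
eef_rot: [0.691, 0.723, -0.001, 0.001]
contact_force: [0.7, -7.9, 2.2]
opening: 0.176
```

>>> play_rows --deltas '[[[1,0.008,0,0,0,0,0],[1,0.008,0,0,0,0,0]]]'

```text
clock: 26.08
tool_pos: [0.5663, -0.1559, 0.0525]
eef_rot: [0.692, 0.722, -0.002, 0.002]
contact_force: [1.0, -6.1, 1.8]
opening: 0.176
```

>>> play_rows --deltas '[[[1,0.02,0,0,0,0,0],[1,0.02,0,0,0,0,0]]]'

```text
clock: 26.32
tool_pos: [0.5663, -0.1561, 0.0525]
eef_rot: [0.693, 0.721, -0.005, 0.006]
contact_force: [2.9, -11.4, 2.6]
opening: 0.182
```

```bash
python3 -c "
from h import *
for n in ['wrist','scene']:cv2.imwrite('pics/%s22.png'%n,vision.snapshot(n)[:,:,::-1])
s=cv2.imread('pics/scene22.png');cv2.imwrite('pics/s22z.png',cv2.resize(s[60:250,110:300],None,fx=3,fy=3,interpolation=cv2.INTER_CUBIC))
"
```

```text
(no output)
```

View pics/wrist22.png

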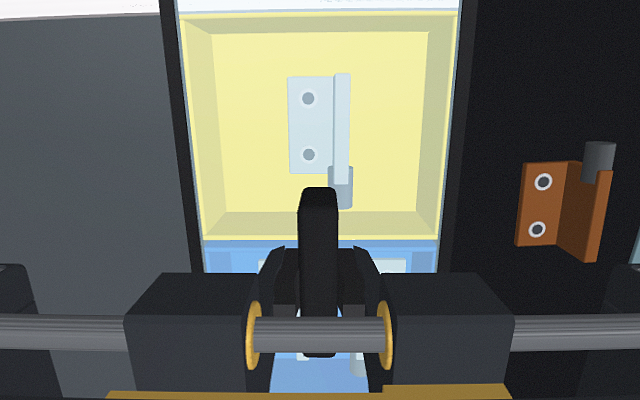

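View pics/s22z.png

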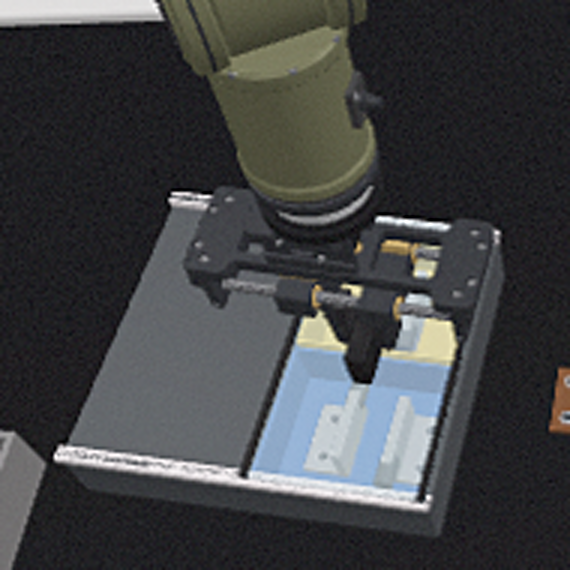

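>>> play_rows --deltas '[[[1,0,0,0,0,0,0],[0,0,0,0,0,0,0],[0,0,0,0,0,0,0],[0,0,0,0,0,0,0],[0,0,0,0,0,0,0]]]'

```text
clock: 27.05
tool_pos: [0.5662, -0.1557, 0.0524]
eef_rot: [0.693, 0.721, -0.005, 0.005]
contact_force: [0.5, 0.4, -0.4]
opening: 0.498
```

>>> play_rows --deltas '[[[0,0,0,-0.1,0,0,0],[0,0,0,-0.25,0,0,0],[0,0,0,-0.4,0,0,0],[0,0,0,-0.4,0,0,0],[0,0,0,-0.4,0,0,0]]]'

```text
clock: 27.68
tool_pos: [0.5656, -0.1543, 0.1718]
eef_rot: [0.693, 0.721, -0.006, 0.005]
contact_force: [-0.2, 0.0, 0.5]
opening: 0.5
```

```bash
python3 -c "
from h import *
go((.4,-.4,.2,60))
for n in ['wrist','scene']:cv2.imwrite('pics/%s23.png'%n,vision.snapshot(n)[:,:,::-1])
"
```

```text
t 27.68 pos [ 0.5656 -0.1543  0.1718] yaw 92.2 open 0.500 F [-0.2  0.   0.5] q7 1.06
(0.4, -0.4, 0.2, 60) [-0.7983, -0.5833, -0.0809, 0.001, 0.0048, 0.1789]
```

View pics/wrist23.png

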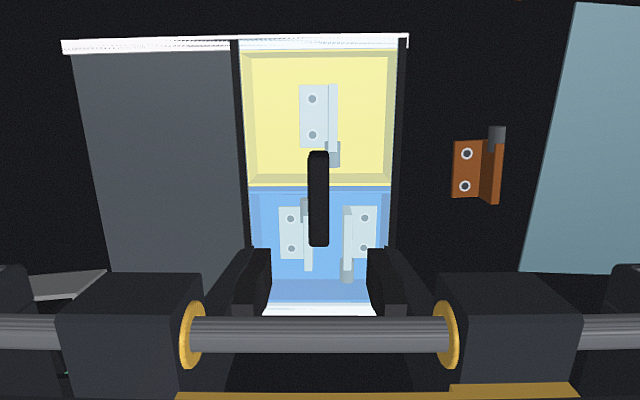

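View pics/scene23.png

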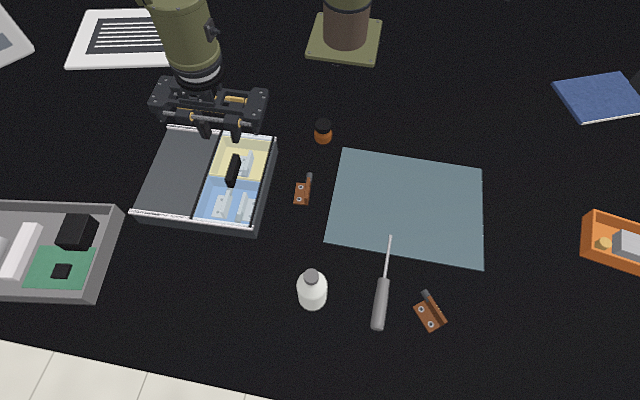

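```bash
python3 -c "
from h import *
print(ray('wrist',[(319,153),(318,245)],.094).mean(0))
s=cv2.imread('pics/scene0.png');t=cv2.imread('pics/scene23.png');d=cv2.absdiff(s,t).max(2)
for n,(a,b,c,e) in dict(pot=(110,150,305,340),bottle=(265,315,290,335),driver=(230,335,365,400)).items(): print(n,(d[a:b,c:e]>40).sum())
print(get_state()['contact_force'],abs(get_state()['qd']).max())
r.finish_job()
"
```

```text
[ 0.56232335 -0.15711204  0.094     ]
pot 0
bottle 0
driver 0
[-0.43342393 -0.24507658 -1.16458246] 0.004334823674819008
the job is handed in; nothing more can be done
```

I sorted all three brackets, slid the cover shut, let go and handed the job in at about 27.7 s of the 72 s allowed. `finish_job()` gives no verdict, so the result rests on my own checks.

- **Brackets:** Both left-hand brackets are in the blue bin and the right-hand one is in the yellow bin. The last wrist picture shows all three standing flat under the cover.
- **Cover:** It moved about 120 mm. It then stopped advancing while the push force rose to about 11 N, so I take it to be at its stop. A picture afterwards put the handle at y = -0.157 m, against about -0.154 m expected when shut. That 3 mm gap is inside the 6 mm allowance and about the size of my measuring error.
- **Other objects:** The screwdriver, bottle and pot show no pixel changes in the scene camera between start and finish. I did not touch the brown look-alikes. The gripper was clear of everything when I handed in.

**Failures and disagreements:**
- **Missed grip:** My first grip closed above the web. The pictures showed the fingertips about 19 mm above the reported tool point, not 19 mm below it as stated. I worked to the pictures (reported height about -5 mm on the mat) and every later grip held.
- **Position drift:** The arm ended up to 8 mm off target after some long moves. I corrected that in short stages before gripping or releasing.

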